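# Make up a spindle kit and a stop kit in their trays

## Robot

A 6-joint arm with a two-finger parallel gripper is mounted at the origin on a cart in front of the work surface, level with it; the furniture and walls round the work are solid. World frame = base frame: x ahead of the robot, y to its left, z up, the work surface at z = 0. Lengths are in m, angles in rad, forces in N, time in s.
With the tool pointing down it reaches from about 0.3 to 0.775 m from the base axis. Payload 14.6 kg.
Tool frame: the origin (TCP) lies at the very end of the fingers, on their centre line; the grasp point (between the pads) lies 19 mm behind it; y points along the fingers, z is the direction in which the jaws open and shut, and the axes are right-handed (so a half turn about y gives the same grasp; the last joint's range is limited). The gripper opens to 94 mm and grips with 3 to 60 N. Pads are 16 mm wide; open, the fingers measure 119 mm over their backs; the gripper's body (75 mm by 177 mm) begins 78 mm behind the grasp point.
Start: joints at [-1.217, 0.3, 1.521, -0, 1.321, -0.067], TCP at [0.225, -0.502, 0.205] pointing down, gripper open.
Joint ranges: [-3.03, 3.03], [-0.79, 2.21], [0.23, 2.52], [-1.04, 4.18], [0, 3.07], [-2.55, 2.55]. Speed limits (rad/s): [2.22, 2.22, 2.57, 3.14, 3.14, 3.14].

## Interface

Orientations are given as [roll, pitch, yaw] about the fixed x, y, z axes, in that order (R = Rz(yaw) Ry(pitch) Rx(roll)).
In Python, from station import get_obs, camera, hand_in, masks_of gives the robot as it stands.
- The arm moves only by the shell command python3 -m jog 'ROWS' [FORCE]. ROWS is text: rows parted by semicolons, each of 7 numbers parted by spaces: the shift along the world's x, y, z in mm, then the turn, a rotation vector about the world's x, y, z in degrees, then the closure, from 0 (fully open) to 1 (shut). A call has 1 to 10 rows; each row is the pose to reach, as a shift and turn from the pose measured when the call began; what a row does not reach only later rows make up. A row lasts 1/12 s, in which the tool goes at most 41.7 mm and 7.16 degrees, less where a joint would pass 70% of its speed; a pose out of reach is approached as far as the arm can. A call with a gripper value outside its range is refused whole. The fingers move at their own pace and stop on an object; FORCE is the grip in N (left out, the last holds). Time passes only in rows, so rows that repeat a pose let the fingers close. It gives the time, the measured TCP pose, the force and the opening at its end, in the units of the state.
- get_obs(): the state, without advancing time (a new reading comes with each control period).
- camera(name): name is "scene" or "top" or "wrist"; returns a dict with "img" (480x640x3 uint8, red, green, blue), "range_z" (480x640 float32, m along the optical axis (not along the pixel's ray), 0 where there is no reading), "fx", "fy", "cx", "cy" (pixels), "rvec" (rotation vector, rad) and "tvec" (3), from world to camera coordinates, as OpenCV has them. Camera axes: x right, y down, z forward; pixel columns grow to the right and rows downward; lengths in m; the calibration is good to about 2 mm. The wrist camera is an equidistant fisheye: a pixel r from the principal point sees the ray r / f radians off the axis. A picture is of the moment at which its call begins.
- hand_in(): hands the job in, once; it reports no verdict.
Trained networks look in the newest picture that a camera, given by its name, has taken for a name from the list of things; names that differ only in an ending like _2 or _b are one class to them, and where a whole thing is asked for, a point or a joint stands for the part that bears it (a point fixed in the world has none). Each returns a list of dicts, best first, with "conf" (0 to 1); they miss things now and then, are a little off and sometimes report something else, mostly with a low value. They report only what shows in the picture. A call takes as long as a camera call. They do not tell look-alikes from the thing itself.
- masks_of(thing, camera): "mask" (480x640 bool, what is visible of it) and "extent" ([left, top, right, bottom] in pixels, round what is visible of it).
The state is a dict: "time_s": time; "qpos": joint angles; "joint_vel": joint speeds; "tau": joint torques, N m; "ee_pos": TCP position; "eef_rot": TCP orientation; "force": force on the tool from outside, world axes, zero at the start; "moment": the same for the moment, N m; "grip_width": finger opening in m.
Only numpy, scipy, OpenCV 4.12 (cv2) and the standard library are available. Lean on these libraries where they do the work, as an engineer would, in place of code of your own. Each camera call takes 0.05 s, during which the arm holds its last target.

## Task

Make up the two kits in their trays from the parts standing about on the bench. The tray with the round nests gets the tool holder, the collet nut and one steel setting block; the tray that already holds the hex key gets the piece of aluminium profile and the other setting block. Put each part, the way up it stands now, in the nest cut for it so that it sits flat on the felt, and set the parts down, do not drop them.

Things in the scene. Friction and masses are not known exactly. Their poses are not given: they have to be found in the camera images.
- spindle_tray: Fixed plywood tray 146x162x15 (mm, xyz). Origin centre of underside, z up; blue felt nest floors at z=8, plywood top z=14, dark rim z=15. The tray with two round nests. Nest centres in its own (x, y) mm: round 63 across at (26.5, 33.5), for the tool holder; round 49 across at (26.5, -40.5), for the collet nut; rectangle 44 (x) by 64 (y) at (-36, 0), for a setting block.
- stop_tray: Fixed plywood tray 146x162x15 (mm, xyz). Origin centre of underside, z up; blue felt nest floors at z=8, plywood top z=14, dark rim z=15. No round nest. Nest centres in its own (x, y) mm: square 59 x 59 at (26, 33), for the profile; rectangle 64 (x) by 44 (y) at (26, -40), for a setting block; long 42 (x) by 123 (y) at (-37, 0), filled by a dark L-shaped hex key, fixed there.
- tool_holder: Tool holder, turned bright steel, 63 mm high, 0.15 to 0.29 kg, standing on its wide end: below 49 mm in diameter with upright sides from 1 to 24 mm height (grip there), above that a slimmer cone. Origin: centre of the underside, z up.
- collet_nut: Collet nut: a dark steel ring-shaped nut 35 mm across, 18 mm high, with a hole in the middle of its top, lying flat, 0.03 to 0.07 kg; its side is upright from 1 to 13 mm height and slopes inward above. Origin: centre of the underside, z up.
- setting_block_1: Bright plain steel setting block, 30 x 50 x 20 mm (x, y, z), 0.16 to 0.32 kg, lying flat. Origin: centre of the underside, z up, y along its 50 mm length. There are two alike: either may go into either tray, one in each.
- setting_block_2: Bright plain steel setting block, 30 x 50 x 20 mm (x, y, z), 0.16 to 0.32 kg, lying flat. Origin: centre of the underside, z up, y along its 50 mm length. There are two alike: either may go into either tray, one in each.
- profile_piece: Piece of aluminium extrusion, 45 x 45 mm with a slot in each side, 62 mm high, 0.07 to 0.15 kg, standing on its sawn end. Origin: centre of the underside, z up, x and y square to its sides. (Loose on the bench, not for a kit: a flat black square end cap 12 mm thick, a brass air coupling 58 mm high. The fixed vice mid-bench is 113 mm high.)
There are look-alikes about, which are no part of the job. What is shaped like the setting_block_2 but green is not meant.

How it is judged:
By the outcome, as a careful person would: the job done as asked, in the order asked, and still so for the second after the job is handed in, with the robot touching nothing.
It also fails if it takes over 118 s, if anything falls off the work surface, if the arm or the gripper's body presses on something with over 40 N, if the wrist force passes 120 N, or if a joint passes its speed limit or range.

## Working session

There is one attempt and no reset: what is moved stays moved. The work goes in short steps, Python scripts to look and compute and a shell command to move; the robot and the scene stay as the last step left them, time stands still between calls to the robot, and variables do not carry over. Pictures are saved under pics/ and viewed, and the job is handed in when it is done.

```bash
ls; mkdir -p pics; python3 - <<'E'
from station import *
import cv2
for n in ["scene","top","wrist"]:
    c=camera(n); cv2.imwrite(f"pics/{n}0.png",c["img"][:,:,::-1]); print(n,c["fx"],c["fy"],c["cx"],c["cy"],c["rvec"],c["tvec"])
print(get_obs())
E
```

```text
pics
scene 536.056735893572 536.056735893572 316.6566032979947 247.27191167808158 [ 1.18967239 -2.14431198  1.11527574] [0.30322065 0.31780834 0.77064351]
top 454.8480388891636 454.8480388891636 322.66681553063387 241.49782723286796 [ 2.21996238 -1.96445852  0.235405  ] [-0.03704848  0.55719249  0.94915228]
wrist 371.64829954431775 371.64829954431775 312.6315667126563 235.2746373386583 [-2.45396651  1.58907776  0.20231623] [-0.54877433 -0.02689653  0.38998655]
{'time_s': 0.15, 'qpos': array([-1.21659199e+00,  3.00383767e-01,  1.52142790e+00, -9.18766419e-07,
        1.32068946e+00, -6.66204994e-02]), 'joint_vel': array([-0.00020199, -0.00126149, -0.00264082,  0.0007166 ,  0.0008421 ,
       -0.00051091]), 'tau': array([ 4.76772148e-04, -5.31959116e+01, -3.52819741e+01,  7.08084251e-02,
        2.36561737e-02, -9.27614678e-05]), 'ee_pos': array([ 0.2246016 , -0.50183682,  0.20499903]), 'eef_rot': array([-1.57170284e+00,  5.95900834e-05, -2.72076762e+00]), 'force': array([1.18898023, 1.10532655, 0.48340131]), 'moment': array([-0.00289337, -0.04301879, -0.04812497]), 'grip_width': 0.0939368524099604}
```

View pics/top0.png

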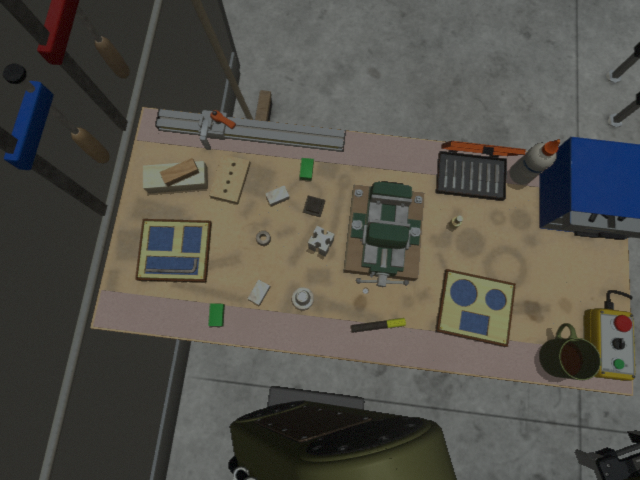

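View pics/scene0.png

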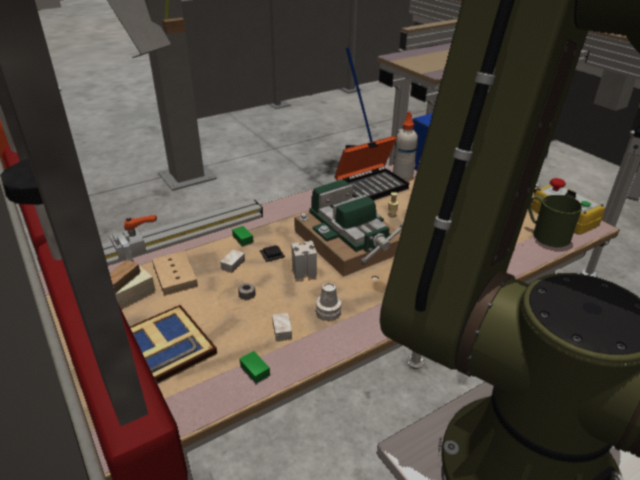

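View pics/wrist0.png

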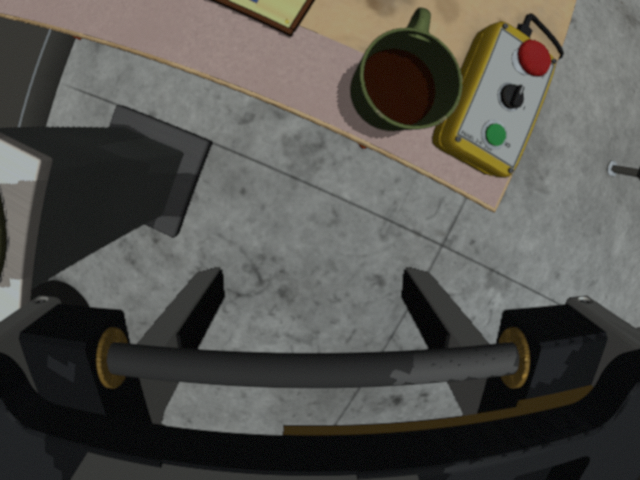

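```bash
cat > h.py <<'E'
import numpy as np, cv2
from station import *
def cloud(c,fish=False):
    v,u=np.mgrid[0:480,0:640]; z=c["range_z"].astype(float)
    x=(u-c["cx"])/c["fx"]; y=(v-c["cy"])/c["fy"]
    if fish:
        r=np.hypot(x,y); s=np.where(r>1e-9,np.tan(np.minimum(r,1.5))/np.maximum(r,1e-9),1); x=x*s;y=y*s
    p=np.stack([x*z,y*z,z],-1).reshape(-1,3)
    R=cv2.Rodrigues(np.array(c["rvec"],float))[0]
    return ((p-np.array(c["tvec"]).ravel())@R).reshape(480,640,3), z>0
def rep(cam):
    c=camera(cam); P,ok=cloud(c,cam=="wrist")
    for n in ["spindle_tray","stop_tray","tool_holder","collet_nut","setting_block_1","profile_piece"]:
        for m in masks_of(n,cam):
            k=m["mask"]&ok
            if m["conf"]<.2 or k.sum()<5: continue
            q=P[k]; zt=np.percentile(q[:,2],90); t=q[q[:,2]>zt-.006]
            r=cv2.minAreaRect((t[:,:2]*1000).astype(np.float32))
            print(n,round(m["conf"],2),"px",[int(a) for a in m["extent"]],"n",k.sum(),"ztop",round(zt*1000,1),"rect c",np.round(r[0],1),"sz",np.round(r[1],1),"ang",round(r[2],1),"rgb",c["img"][k].mean(0).astype(int))
    return c,P,ok
E
python3 - <<'E'
from h import *
for n in ["top","scene"]:
    print(n); c,P,ok=rep(n)
    if n=="top":
        cv2.imwrite("pics/topz.png",cv2.resize(c["img"][140:360,120:520,::-1],None,fx=2,fy=2,interpolation=cv2.INTER_CUBIC))
E
```

```text
top
spindle_tray 0.6 px [435, 265, 514, 347] n 4646 ztop 15.8 rect c [ 461.1 -332.2] sz [163.2 146.5] ang 84.6 rgb [96 98 83]
stop_tray 0.76 px [137, 215, 211, 281] n 4404 ztop 15.1 rect c [508.2 375.9] sz [146.7 163.7] ang 5.5 rgb [84 87 79]
tool_holder 0.75 px [290, 290, 310, 310] n 364 ztop 61.4 rect c [431.9  61.5] sz [24.8 24.2] ang 34.2 rgb [113 114 107]
tool_holder 0.3 px [436, 268, 513, 345] n 4559 ztop 15.8 rect c [ 460. -332.] sz [163.  144.1] ang 84.7 rgb [96 99 84]
collet_nut 0.73 px [255, 229, 271, 239] n 139 ztop 18.1 rect c [561.9 172.1] sz [28.5 31.8] ang 66.7 rgb [93 88 79]
setting_block_1 0.84 px [267, 187, 287, 207] n 294 ztop 21.4 rect c [669.3 154.5] sz [31.2 49.4] ang 31.5 rgb [119 120 113]
setting_block_1 0.77 px [206, 301, 225, 325] n 323 ztop 21.5 rect c [372.  250.4] sz [47.  29.7] ang 7.2 rgb [41 98 48]
setting_block_1 0.6 px [300, 156, 313, 179] n 255 ztop 21.2 rect c [746.3  94.2] sz [51.2 29.3] ang 0.8 rgb [44 99 50]
setting_block_1 0.57 px [249, 281, 269, 304] n 294 ztop 21.6 rect c [433.9 163. ] sz [29.2 49.1] ang 69.0 rgb [127 128 122]
profile_piece 0
[... 379 characters left out ...]
303, 214, 382] n 3780 ztop 15.0 rect c [263.4 375.1] sz [125.4 659.8] ang 83.2 rgb [106  99  89]
collet_nut 0.71 px [238, 283, 257, 300] n 219 ztop 18.3 rect c [559.8 175.1] sz [32.7 29.9] ang 1.6 rgb [83 76 68]
setting_block_1 0.93 px [243, 349, 269, 383] n 623 ztop 20.9 rect c [371.9 250.7] sz [51.8 31.4] ang 7.0 rgb [41 99 47]
setting_block_1 0.58 px [222, 247, 242, 270] n 357 ztop 21.0 rect c [669.2 154.8] sz [32.2 53.9] ang 32.8 rgb [137 128 119]
setting_block_1 0.56 px [270, 314, 292, 341] n 420 ztop 21.1 rect c [432.5 163.7] sz [29.8 52. ] ang 68.5 rgb [157 147 136]
profile_piece 0.6 px [292, 235, 315, 281] n 857 ztop 61.9 rect c [565.9  36.4] sz [45.6 49.4] ang 72.9 rgb [107  99  92]
```

View pics/topz.png

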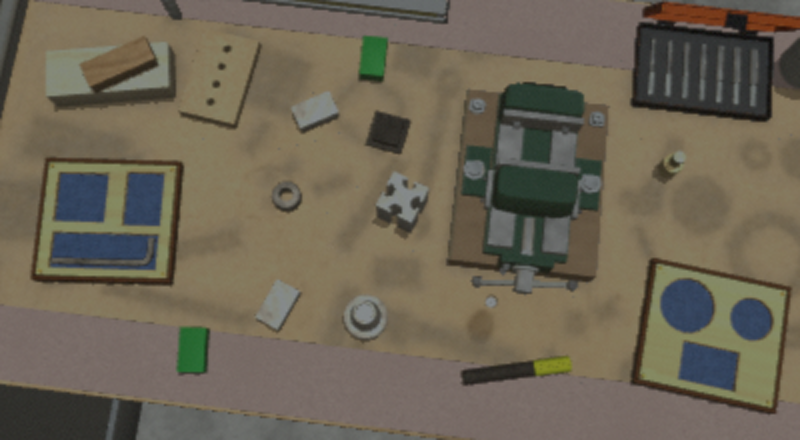

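```bash
python3 - <<'E'
from h import *
from scipy import ndimage as nd
c=camera("top");P,ok=cloud(c)
im=c["img"].astype(int)
print("nut loc"); 
blue=(im[...,2]>im[...,0]+25)&ok&(abs(P[...,2])<.03)
l,n=nd.label(blue)
for i in range(1,n+1):
    k=l==i
    if k.sum()<60: continue
    q=P[k]*1000; r=cv2.minAreaRect(q[:,:2].astype(np.float32)); print(k.sum(),np.round(q.mean(0),1),np.round(r[0],1),np.round(r[1],1),round(r[2],1))
c2=camera("scene");P2,ok2=cloud(c2)
x0,y0=250,-650
H=np.zeros((16,36))
for P_,o in((P,ok),(P2,ok2)):
    q=P_[o]*1000; q=q[(q[:,2]<700)]
    if P_ is P2: q=q[(q[:,1]>-100)]
    i=((q[:,0]-x0)//40).astype(int); j=((q[:,1]+650+0)//40).astype(int)
    g=(i>=0)&(i<16)&(j>=0)&(j<36); np.maximum.at(H,(i[g],j[g]),q[g,2])
print("x\\y    "+" ".join("%4d"%(y0+40*j+20) for j in range(36)))
for i in range(15,-1,-1): print("%4d"%(x0+40*i+20),"  "," ".join("%4d"%h for h in H[i]))
# nut region
q=P[(ok)]*1000; k=(abs(q[:,0]-560)<35)&(abs(q[:,1]-172)<35)&(q[:,2]>9); t=q[k]; r=cv2.minAreaRect(t[:,:2].astype(np.float32)); print("nut",r,t.mean(0),k.sum())
E
```

```text
nut loc
528 [531.7 412.3   7.5] [531.5 412.5] [55.8 56.4] 4.5
415 [538.8 339.2   7.6] [539.2 339.3] [59.6 41.3] 6.1
533 [476.9 380.4   7.6] [477.2 379.3] [ 27.4 108.2] 6.3
503 [ 490.9 -303.     8. ] [ 491.1 -303.1] [57.9 56.9] 36.7
294 [ 484.1 -376.7    8.2] [ 483.4 -376.4] [42.9 43.3] 56.8
472 [ 425.3 -330.5    8.2] [ 425.5 -330.7] [60.1 40.7] 84.6
x\y    -630 -590 -550 -510 -470 -430 -390 -350 -310 -270 -230 -190 -150 -110  -70  -30   10   50   90  130  170  210  250  290  330  370  410  450  490  530  570  610  650  690  730  770
 870       0    0    0    0    0    1    0    0    0    0    3    4    4    4    3    4   30   30   30   30   30   30   30   46   46   46   30   29   27  316    0    0    0    0    0    0
 830     149  148  148  148  147  160  124   30   32   31  108    6    4    4    6    4   35   35   34   34   34   34   33   91   89   63   34   33  435  425    0    0    0    0    0    0
 790     148  150  149  149  148  185  127  128  129  127  127    4    5    5    5    4   33   34   32   34   33   34   94   95   62   62   33   32  440  437    0    0    0    0    0   
[... 1895 characters left out ...]
   61   96   96   96    7    5    5    5    6    4    5    5    5    5    5    5    6    5    5    5    5   24    5    4    5    4    5  514  361    0    0    0    0    0    0
 310       6    7    7   94    4    8    5    4    5    5    5    5    4    6    5    5    5    6    3    5    4    5    4    5    4    5    4    4  513  376    0    0    0    0    0    0
 270       0    0  237    0    0    0    0    0    0    0    0    0    0  673  694  694  663    0    0    0    0    0    0    0    0    0    0    0    0  390    0    0    0    0    0    0
nut ((561.5524291992188, 172.378662109375), (31.362089157104492, 32.76962661743164), 7.672433853149414) [561.55094514 172.88718408  15.87679726] 133
```

```bash
python3 -m jog '207 564 -45 0 0 60.5 0;207 564 -45 0 0 60.5 0;207 564 -45 0 0 60.5 0;207 564 -45 0 0 60.5 0;207 564 -45 0 0 60.5 0;207 564 -45 0 0 60.5 0;207 564 -45 0 0 60.5 0;207 564 -45 0 0 60.5 0;207 564 -45 0 0 60.5 0;207 564 -45 0 0 60.5 0' 30
```

```text
time_s: 1.78
ee_pos: [0.368, -0.11, 0.1745]
eef_rot: [-1.57, -0.0, -1.661]
force: [0.7, -0.7, 0.4]
grip_width: 0.0937
```

```bash
python3 -m jog '63.5 172 -25 0 0 0 0;63.5 172 -25 0 0 0 0;63.5 172 -25 0 0 0 0;63.5 172 -25 0 0 0 0;63.5 172 -25 0 0 0 0;63.5 172 -25 0 0 0 0;63.5 172 -25 0 0 0 0;63.5 172 -25 0 0 0 0'
python3 - <<'E'
from h import *
c,P,ok=rep("wrist"); cv2.imwrite("pics/w1.png",c["img"][:,:,::-1]); print(get_obs()["ee_pos"],get_obs()["eef_rot"])
E
```

```text
time_s: 2.45
ee_pos: [0.4314, 0.0615, 0.1496]
eef_rot: [-1.57, -0.0, -1.661]
force: [0.2, -0.2, -0.0]
grip_width: 0.0942
tool_holder 0.81 px [286, 195, 347, 258] n 2747 ztop 61.8 rect c [432.7  62.5] sz [25.3 26.2] ang 29.6 rgb [109 107 100]
collet_nut 0.92 px [429, 70, 469, 113] n 1118 ztop 18.1 rect c [562.1 173.1] sz [32.8 33.3] ang 39.6 rgb [96 92 83]
setting_block_1 0.95 px [197, 0, 258, 44] n 2196 ztop 20.6 rect c [372.5 250.7] sz [50.5 31. ] ang 6.3 rgb [ 41 108  52]
setting_block_1 0.91 px [273, 85, 340, 131] n 2168 ztop 20.8 rect c [434.4 163.4] sz [29.9 49.8] ang 68.5 rgb [161 163 154]
setting_block_1 0.89 px [522, 81, 574, 142] n 1809 ztop 20.6 rect c [669.8 155.2] sz [31.5 50.4] ang 31.3 rgb [127 129 123]
setting_block_1 0.88 px [580, 154, 623, 191] n 1181 ztop 20.7 rect c [747.2  94.7] sz [53.  30.6] ang 2.0 rgb [34 97 44]
profile_piece 0.78 px [429, 210, 509, 281] n 4046 ztop 62.3 rect c [566.   36.8] sz [45.5 45.7] ang 70.8 rgb [106 108 103]
[0.43152318 0.06150044 0.14966449] [-1.56955196e+00 -2.43398093e-04 -1.66197874e+00]
```

View pics/w1.png

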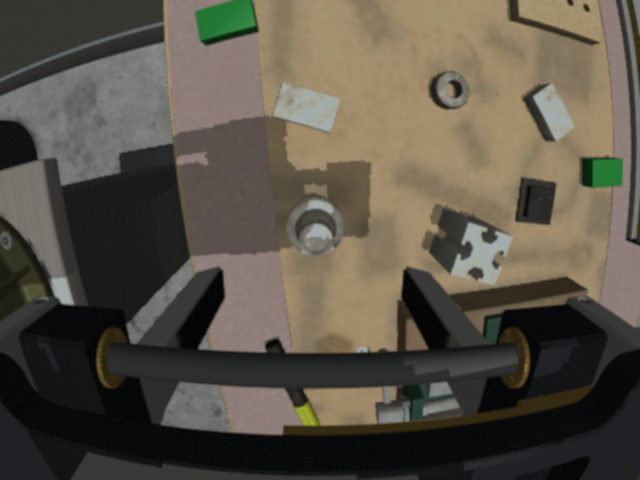

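```bash
python3 -m jog '1 1 -40 0 0 0 0;1 1 -80 0 0 0 0;1 1 -110 0 0 0 0;1 1 -125 0 0 0 0;1 1 -135 0 0 0 0;1 1 -139.5 0 0 0 0;1 1 -139.5 0 0 0 0;1 1 -139.5 0 0 0 1;1 1 -139.5 0 0 0 1;1 1 -139.5 0 0 0 1' 30; python3 -m jog '0 0 0 0 0 0 1;0 0 0 0 0 0 1;0 0 0 0 0 0 1;0 0 0 0 0 0 1'
```

```text
time_s: 3.63
ee_pos: [0.4331, 0.0625, 0.0111]
eef_rot: [-1.568, 0.0, -1.662]
force: [-0.4, -0.8, 0.5]
grip_width: 0.0773
time_s: 3.97
ee_pos: [0.4332, 0.0625, 0.0112]
eef_rot: [-1.568, 0.0, -1.662]
force: [0.1, -0.1, 0.1]
grip_width: 0.0508
```

```bash
python3 -m jog '0 0 0 0 0 0 1;0 0 0 0 0 0 1;0 0 0 0 0 0 1' 35;python3 -m jog '0 0 20 0 0 0 1;0 0 20 0 0 0 1;0 0 100 0 0 0 1;0 0 130 0 0 0 1;0 0 150 0 0 0 1'
```

```text
time_s: 4.22
ee_pos: [0.4332, 0.0625, 0.0112]
eef_rot: [-1.568, 0.0, -1.662]
force: [-0.3, 0.2, -0.4]
grip_width: 0.0475
time_s: 4.63
ee_pos: [0.4325, 0.0625, 0.1571]
eef_rot: [-1.569, -0.0, -1.662]
force: [0.4, 0.3, -1.2]
grip_width: 0.0473
```

```bash
python3 -m jog '0 0 10 0 0 0 1;0 0 10 0 0 0 1'
python3 - <<'E'
from h import *
c=camera("wrist"); cv2.imwrite("pics/w2.png",c["img"][:,:,::-1]); o=get_obs();print(o["ee_pos"],o["force"],o["moment"],o["grip_width"])
E
```

```text
time_s: 4.8
ee_pos: [0.4339, 0.0626, 0.1696]
eef_rot: [-1.564, 0.001, -1.662]
force: [0.3, -1.2, -2.9]
grip_width: 0.0475
[0.43289223 0.06254811 0.16715165] [-0.47280918 -0.61635143 -2.71503069] [-0.0894982  -0.10057895 -0.00150103] 0.04783246397225862
```

View pics/w2.png

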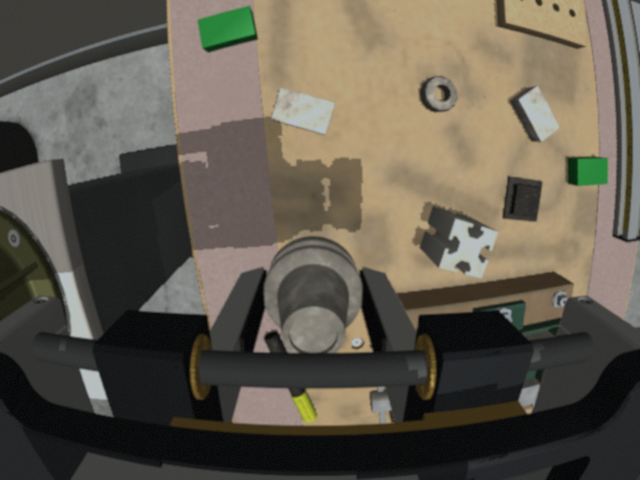

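```bash
python3 -m jog '58 -364.5 5 0 0 0 1;58 -364.5 5 0 0 0 1;58 -364.5 5 0 0 0 1;58 -364.5 5 0 0 0 1;58 -364.5 5 0 0 0 1;58 -364.5 5 0 0 0 1;58 -364.5 5 0 0 0 1;58 -364.5 5 0 0 0 1;58 -364.5 5 0 0 0 1;58 -364.5 5 0 0 0 1'; python3 -m jog '0 0 0 0 0 0 1;0 0 0 0 0 0 1;0 0 0 0 0 0 1'; python3 - <<'E'
from h import *
c,P,ok=rep("wrist"); cv2.imwrite("pics/w3.png",c["img"][:,:,::-1]); o=get_obs();print(o["ee_pos"],o["eef_rot"],o["force"],o["grip_width"])
E
```

```text
time_s: 5.68
ee_pos: [0.49, -0.3068, 0.1684]
eef_rot: [-1.57, 0.001, -1.666]
force: [-0.4, 0.0, -2.2]
grip_width: 0.0477
time_s: 5.93
ee_pos: [0.4896, -0.3058, 0.1668]
eef_rot: [-1.573, 0.002, -1.665]
force: [0.2, 0.3, -2.3]
grip_width: 0.0474
spindle_tray 0.87 px [207, 164, 369, 328] n 15175 ztop 14.7 rect c [ 461.1 -332.3] sz [161.4 146.4] ang 84.6 rgb [87 82 72]
tool_holder 0.82 px [261, 236, 362, 355] n 8827 ztop 217.0 rect c [ 488.7 -304.8] sz [23.8 25.6] ang 74.1 rgb [95 92 85]
[ 0.49014963 -0.30649651  0.16864279] [-1.57004777e+00  8.60960002e-04 -1.66550454e+00] [ 0.07478312  0.07105636 -1.97266717] 0.047285202668143796
```

View pics/w3.png

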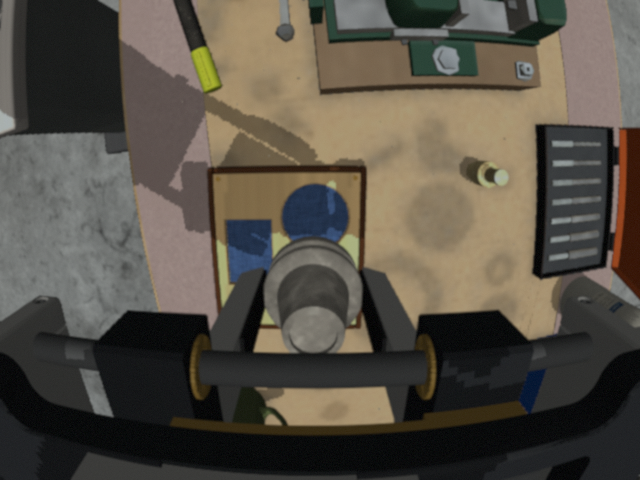

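```bash
python3 -m jog '0.6 4.3 -40 0 0 0 1;0.6 4.3 -80 0 0 0 1;0.6 4.3 -110 0 0 0 1;0.6 4.3 -130 0 0 0 1;0.6 4.3 -139 0 0 0 1;0.6 4.3 -139 0 0 0 1;0.6 4.3 -139 0 0 0 1;0.6 4.3 -139 0 0 0 1'
```

```text
time_s: 6.95
ee_pos: [0.4916, -0.3027, 0.0314]
eef_rot: [-1.568, -0.0, -1.665]
force: [0.2, 0.2, -2.0]
grip_width: 0.0475
```

```bash
python3 -m jog '-0.6 0.7 -5 0 0 0 1;-0.6 0.7 -8 0 0 0 1;-0.6 0.7 -10 0 0 0 1;-0.6 0.7 -11 0 0 0 1;-0.6 0.7 -12 0 0 0 1;-0.6 0.7 -12 0 0 0 1;-0.6 0.7 -12 0 0 0 1'
```

```text
time_s: 7.53
ee_pos: [0.491, -0.3021, 0.0194]
eef_rot: [-1.568, -0.0, -1.665]
force: [-1.1, -0.7, -2.4]
grip_width: 0.0475
```

```bash
python3 -m jog '0 0 -0.6 0 0 0 1;0 0 -0.6 0 0 0 1;0 0 -0.6 0 0 0 1'; python3 -m jog '0 0 -0.6 0 0 0 1;0 0 -0.6 0 0 0 1;0 0 -0.6 0 0 0 1'
```

```text
time_s: 7.78
ee_pos: [0.4911, -0.3021, 0.0193]
eef_rot: [-1.567, -0.001, -1.665]
force: [-2.1, 0.5, 5.7]
grip_width: 0.0477
time_s: 8.03
ee_pos: [0.4911, -0.3021, 0.0192]
eef_rot: [-1.567, -0.001, -1.665]
force: [-4.3, 2.6, 7.8]
grip_width: 0.0478
```

```bash
python3 -m jog '0 0 0.3 0 0 0 0.25;0 0 0.3 0 0 0 0.25;0 0 0.3 0 0 0 0.25;0 0 0.3 0 0 0 0.25;0 0 0.3 0 0 0 0.25;0 0 0.3 0 0 0 0.25'; python3 -m jog '0 0 20 0 0 0 0.25;0 0 50 0 0 0 0.25;0 0 90 0 0 0 0.2;0 0 130 0 0 0 0;0 0 155 0 0 0 0;0 0 155 0 0 0 0;0 0 155 0 0 0 0'; python3 - <<'E'
from h import *
c,P,ok=rep("wrist"); cv2.imwrite("pics/w4.png",c["img"][:,:,::-1]); o=get_obs();print(o["ee_pos"],o["eef_rot"],o["force"],o["grip_width"])
E
```

```text
time_s: 8.53
ee_pos: [0.4911, -0.3021, 0.0194]
eef_rot: [-1.568, -0.001, -1.665]
force: [0.1, 0.2, -1.1]
grip_width: 0.0703
time_s: 9.12
ee_pos: [0.4914, -0.3023, 0.1755]
eef_rot: [-1.565, -0.002, -1.665]
force: [-0.6, 2.3, -0.1]
grip_width: 0.0938
spindle_tray 0.6 px [207, 165, 364, 326] n 20454 ztop 14.8 rect c [ 461.6 -332.4] sz [162.4 146.1] ang 84.9 rgb [101  99  79]
tool_holder 0.66 px [282, 192, 339, 254] n 2512 ztop 69.8 rect c [ 489.7 -302.6] sz [25.5 25.8] ang 85.4 rgb [101 100  94]
[ 0.49085591 -0.30195703  0.17350666] [-1.56885040e+00  1.50706273e-04 -1.66541974e+00] [-0.31694322 -0.58762647 -0.13922331] 0.09435403301308584
```

View pics/w4.png

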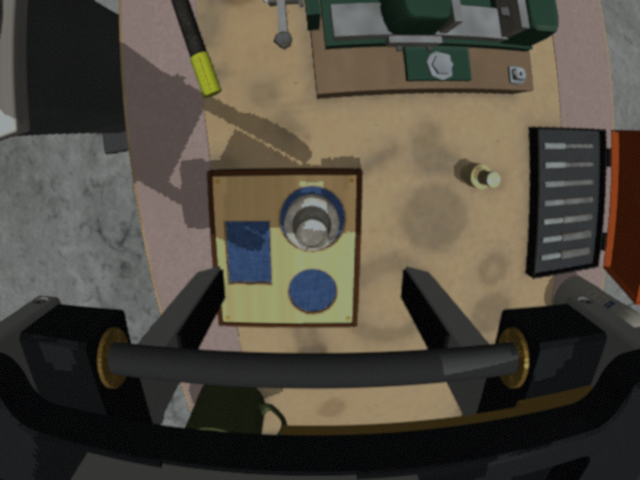

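```bash
python3 -m jog '71 475 0 0 0 0 0;71 475 0 0 0 0 0;71 475 0 0 0 0 0;71 475 0 0 0 0 0;71 475 0 0 0 0 0;71 475 0 0 0 0 0;71 475 0 0 0 0 0;71 475 0 0 0 0 0;71 475 0 0 0 0 0;71 475 0 0 0 0 0'
```

```text
time_s: 10.3
ee_pos: [0.5523, 0.1121, 0.1733]
eef_rot: [-1.569, -0.0, -1.665]
force: [0.9, 0.4, -0.4]
grip_width: 0.0942
```

```bash
python3 -m jog '6 40 0 0 0 0 0.3;9.7 61 -30 0 0 0 0.4;9.7 61 -70 0 0 0 0.4;9.7 61 -110 0 0 0 0.4;9.7 61 -130 0 0 0 0.4;9.7 61 -140 0 0 0 0.4;9.7 61 -140 0 0 0 0.4;9.7 61 -140 0 0 0 0.4'; python3 - <<'E'
from h import *
c,P,ok=rep("wrist"); cv2.imwrite("pics/w5.png",c["img"][:,:,::-1]); o=get_obs();print(o["ee_pos"],o["eef_rot"],o["force"],o["grip_width"])
E
```

```text
time_s: 10.97
ee_pos: [0.5625, 0.1731, 0.0342]
eef_rot: [-1.568, 0.0, -1.666]
force: [0.5, 0.7, 1.0]
grip_width: 0.0563
stop_tray 0.68 px [86, 0, 340, 104] n 17371 ztop 14.9 rect c [513.  329.2] sz [146.4  69.8] ang 5.0 rgb [98 97 82]
collet_nut 0.6 px [287, 235, 346, 300] n 2509 ztop 18.1 rect c [563.1 174.7] sz [33.6 32.4] ang 1.9 rgb [65 63 58]
setting_block_1 0.78 px [0, 146, 62, 211] n 2874 ztop 20.4 rect c [373.5 251. ] sz [51.1 30.5] ang 6.2 rgb [32 95 44]
setting_block_1 0.74 px [533, 316, 563, 335] n 341 ztop 18.4 rect c [727.1 108.7] sz [13.9  4.7] ang 18.1 rgb [15 44 20]
setting_block_1 0.68 px [83, 263, 161, 316] n 3090 ztop 20.3 rect c [465.9 178.3] sz [122.2  40. ] ang 14.9 rgb [90 87 80]
setting_block_1 0.64 px [446, 231, 521, 313] n 3673 ztop 20.5 rect c [653.9 175.1] sz [ 34.8 104. ] ang 40.8 rgb [136 139 133]
profile_piece 0.55 px [309, 400, 371, 422] n 843 ztop 17.3 rect c [571.6  58.4] sz [11.6 44. ] ang 84.0 rgb [50 49 45]
[0.56233919 0.17316911 0.03419978] [-1.56791532e+00  3.87660302e-04 -1.66543385e+00] [-0.03307165  0.17677969 -0.27264269] 0.05658105477860767
```

View pics/w5.png

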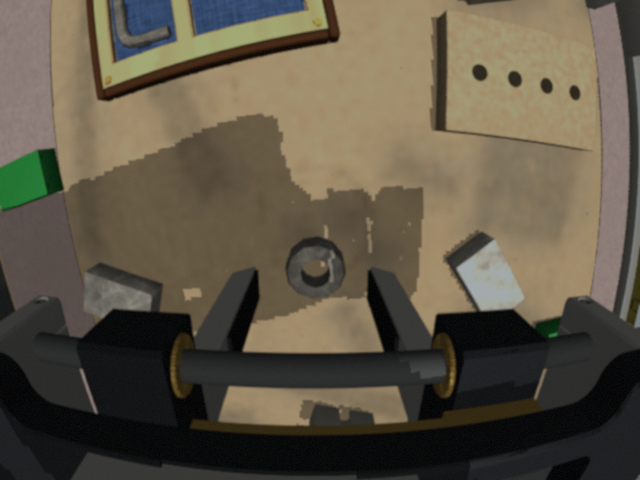

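```bash
python3 -m jog '0.4 0.8 -15 0 0 0 0.4;0.4 0.8 -23 0 0 0 0.4;0.4 0.8 -26 0 0 0 0.4;0.4 0.8 -26 0 0 0 0.4;0.4 0.8 -26 0 0 0 1;0.4 0.8 -26 0 0 0 1;0.4 0.8 -26 0 0 0 1;0.4 0.8 -26 0 0 0 1;0.4 0.8 -26 0 0 0 1;0.4 0.8 -26 0 0 0 1' 25;python3 -m jog '0 0 0 0 0 0 1;0 0 0 0 0 0 1;0 0 0 0 0 0 1'
```

```text
time_s: 12.15
ee_pos: [0.563, 0.174, 0.0086]
eef_rot: [-1.567, 0.001, -1.665]
force: [-1.2, -0.4, 3.5]
grip_width: 0.0333
time_s: 12.4
ee_pos: [0.563, 0.174, 0.0087]
eef_rot: [-1.567, 0.001, -1.665]
force: [-0.0, 0.3, 0.9]
grip_width: 0.0331
```

```bash
python3 -m jog '0 0 15 0 0 0 1;0 0 40 0 0 0 1;0 0 80 0 0 0 1;0 0 120 0 0 0 1;0 0 155 0 0 0 1;0 0 163 0 0 0 1;0 0 163 0 0 0 1'
python3 - <<'E'
from h import *
c=camera("wrist"); cv2.imwrite("pics/w6.png",c["img"][150:400,150:480,::-1]); o=get_obs();print(o["ee_pos"],o["force"],o["moment"],o["grip_width"])
E
```

```text
time_s: 12.98
ee_pos: [0.5639, 0.1743, 0.1743]
eef_rot: [-1.563, 0.002, -1.665]
force: [0.6, -0.6, -1.0]
grip_width: 0.033
[0.563023   0.17405219 0.17170707] [-0.44336795 -0.26984092 -1.9062422 ] [-0.03825908 -0.05194888 -0.00764073] 0.03317092998112633
```

View pics/w6.png

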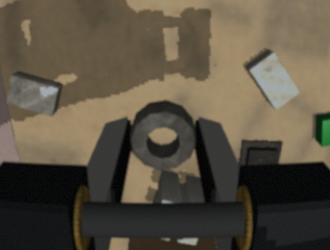

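```bash
python3 -m jog '-79 -549.7 0 0 0 0 1;-79 -549.7 0 0 0 0 1;-79 -549.7 0 0 0 0 1;-79 -549.7 0 0 0 0 1;-79 -549.7 0 0 0 0 1;-79 -549.7 0 0 0 0 1;-79 -549.7 0 0 0 0 1;-79 -549.7 0 0 0 0 1;-79 -549.7 0 0 0 0 1;-79 -549.7 0 0 0 0 1'
```

```text
time_s: 13.87
ee_pos: [0.5022, -0.24, 0.1692]
eef_rot: [-1.57, 0.002, -1.666]
force: [1.4, -0.2, -0.2]
grip_width: 0.0332
```

```bash
python3 -m jog '-18.3 -135.7 0 0 0 0 1;-18.3 -135.7 0 0 0 0 1;-18.3 -135.7 0 0 0 0 1;-18.3 -135.7 0 0 0 0 1;-18.3 -135.7 0 0 0 0 1;-18.3 -135.7 0 0 0 0 1;-18.3 -135.7 0 0 0 0 1'
```

```text
time_s: 14.45
ee_pos: [0.4839, -0.3743, 0.1678]
eef_rot: [-1.571, 0.004, -1.665]
force: [0.7, 0.0, -0.6]
grip_width: 0.0334
```

```bash
python3 -m jog '0 -1.4 -40 0 0 0 1;0 -1.4 -80 0 0 0 1;0 -1.4 -115 0 0 0 1;0 -1.4 -133 0 0 0 1;0 -1.4 -140 0 0 0 1;0 -1.4 -140 0 0 0 1;0 -1.4 -140 0 0 0 1;0 -1.4 -140 0 0 0 1'; python3 - <<'E'
from h import *
c=camera("wrist"); cv2.imwrite("pics/w7.png",c["img"][100:450,100:540,::-1]); o=get_obs();print(o["ee_pos"],o["eef_rot"],o["force"],o["moment"],o["grip_width"])
E
```

```text
time_s: 15.12
ee_pos: [0.4849, -0.376, 0.0297]
eef_rot: [-1.569, 0.002, -1.664]
force: [0.2, 0.3, 0.2]
grip_width: 0.0328
[ 0.48477177 -0.37605337  0.02968015] [-1.56920584  0.00228327 -1.66437469] [ 0.73570831 -0.17804533 -1.02392215] [-0.00316906  0.00522189 -0.0493657 ] 0.03298485217377315
```

View pics/w7.png

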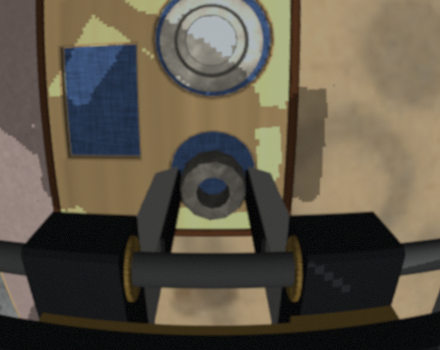

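Holder seated centrally in its nest; nut hovers over its own. Lower to z≈16.7.

```bash
python3 -m jog '-0.7 0.2 -6 0 0 0 1;-0.7 0.2 -9 0 0 0 1;-0.7 0.2 -11 0 0 0 1;-0.7 0.2 -12 0 0 0 1;-0.7 0.2 -12.7 0 0 0 1;-0.7 0.2 -12.7 0 0 0 1;-0.7 0.2 -12.7 0 0 0 1'; python3 -m jog '0 0 -0.5 0 0 0 1;0 0 -0.5 0 0 0 1;0 0 -0.5 0 0 0 1'
```

```text
time_s: 15.75
ee_pos: [0.4841, -0.3759, 0.017]
eef_rot: [-1.569, 0.002, -1.664]
force: [0.3, 0.2, 0.3]
grip_width: 0.0331
time_s: 16.0
ee_pos: [0.4842, -0.376, 0.0167]
eef_rot: [-1.569, 0.002, -1.664]
force: [-0.6, 0.4, 1.7]
grip_width: 0.0332
```

```bash
python3 -m jog '0 0 -0.5 0 0 0 1;0 0 -0.5 0 0 0 1;0 0 -0.5 0 0 0 1'; python3 -m jog '0 0 0.2 0 0 0 0.45;0 0 0.2 0 0 0 0.45;0 0 0.2 0 0 0 0.45;0 0 0.2 0 0 0 0.45;0 0 0.2 0 0 0 0.45;0 0 0.2 0 0 0 0.45'; python3 -m jog '0 0 20 0 0 0 0.45;0 0 50 0 0 0 0.45;0 0 90 0 0 0 0.2;0 0 130 0 0 0 0.2;0 0 155 0 0 0 0.2;0 0 155 0 0 0 0.2;0 0 155 0 0 0 0.2'; python3 - <<'E'
from h import *
c,P,ok=rep("wrist"); cv2.imwrite("pics/w8.png",c["img"][:,:,::-1]); o=get_obs();print(o["ee_pos"],o["eef_rot"],o["force"],o["grip_width"])
E
```

```text
time_s: 16.25
ee_pos: [0.4842, -0.376, 0.0166]
eef_rot: [-1.569, 0.002, -1.664]
force: [-2.1, 0.7, 5.3]
grip_width: 0.0333
time_s: 16.75
ee_pos: [0.4842, -0.3759, 0.0167]
eef_rot: [-1.569, 0.002, -1.664]
force: [-0.6, 0.8, 0.2]
grip_width: 0.0517
time_s: 17.33
ee_pos: [0.4845, -0.3762, 0.1728]
eef_rot: [-1.567, 0.001, -1.664]
force: [0.4, 0.0, -0.2]
grip_width: 0.075
spindle_tray 0.65 px [206, 87, 365, 263] n 22793 ztop 14.8 rect c [ 461.3 -332.6] sz [160.9 146.3] ang 84.7 rgb [104  97  75]
tool_holder 0.68 px [283, 111, 339, 171] n 2523 ztop 69.9 rect c [ 489.9 -302.9] sz [26.1 26.1] ang 39.4 rgb [124 125 120]
collet_nut 0.64 px [292, 201, 331, 242] n 994 ztop 26.2 rect c [ 483.6 -376.2] sz [33.6 32.8] ang 83.7 rgb [74 73 70]
[ 0.48398468 -0.37578223  0.17072215] [-1.57021335  0.0030141  -1.66435803] [-0.21705725 -0.56402174  0.8150815 ] 0.07515519097075184
```

View pics/w8.png

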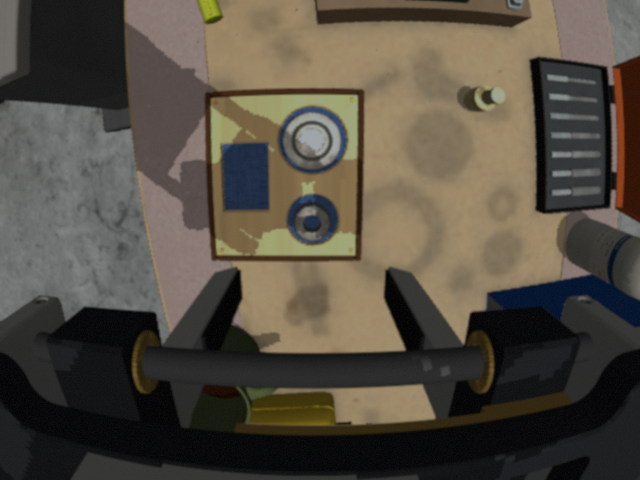

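```bash
python3 -m jog '185.6 530.9 0 0 0 36.9 0.4;185.6 530.9 0 0 0 36.9 0.4;185.6 530.9 0 0 0 36.9 0.4;185.6 530.9 0 0 0 36.9 0.4;185.6 530.9 0 0 0 36.9 0.4;185.6 530.9 0 0 0 36.9 0.4;185.6 530.9 0 0 0 36.9 0.4;185.6 530.9 0 0 0 36.9 0.4;185.6 530.9 0 0 0 36.9 0.4;185.6 530.9 0 0 0 36.9 0.4'
```

```text
time_s: 18.52
ee_pos: [0.6217, 0.0195, 0.1707]
eef_rot: [-1.571, 0.003, -1.02]
force: [0.3, 0.2, 0.6]
grip_width: 0.0562
```

```bash
python3 -m jog '48 135.6 0 0 0 0 0.4;48 135.6 0 0 0 0 0.4;48 135.6 0 0 0 0 0.4;48 135.6 -40 0 0 0 0.4;48 135.6 -80 0 0 0 0.4;48 135.6 -110 0 0 0 0.4;48 135.6 -125 0 0 0 0.4;48 135.6 -125 0 0 0 0.4;48 135.6 -125 0 0 0 0.4'; python3 - <<'E'
from h import *
c,P,ok=rep("wrist"); cv2.imwrite("pics/w9.png",c["img"][:,:,::-1]); o=get_obs();print(o["ee_pos"],o["eef_rot"],o["force"],o["grip_width"])
E
```

```text
time_s: 19.27
ee_pos: [0.6696, 0.1551, 0.0453]
eef_rot: [-1.572, 0.004, -1.02]
force: [0.3, 0.1, 0.5]
grip_width: 0.0563
setting_block_1 0.88 px [319, 351, 399, 420] n 1611 ztop 20.6 rect c [710.1 121.9] sz [ 50.5 146.7] ang 51.7 rgb [ 42 119  55]
setting_block_1 0.67 px [287, 217, 342, 309] n 4436 ztop 20.5 rect c [670.2 155.1] sz [30.2 50.3] ang 30.6 rgb [118 115 107]
setting_block_1 0.65 px [5, 43, 69, 118] n 3083 ztop 20.4 rect c [435.  163.7] sz [30.8 51.2] ang 69.0 rgb [92 89 82]
profile_piece 0.81 px [64, 279, 123, 386] n 1776 ztop 60.9 rect c [574.8  85.9] sz [130.7  36.8] ang 81.5 rgb [67 66 62]
[0.67014392 0.1551278  0.04675321] [-1.56918703  0.00262071 -1.02039971] [ 0.1576588  -0.46497341  0.27779189] 0.056567562168385314
```

View pics/w9.png

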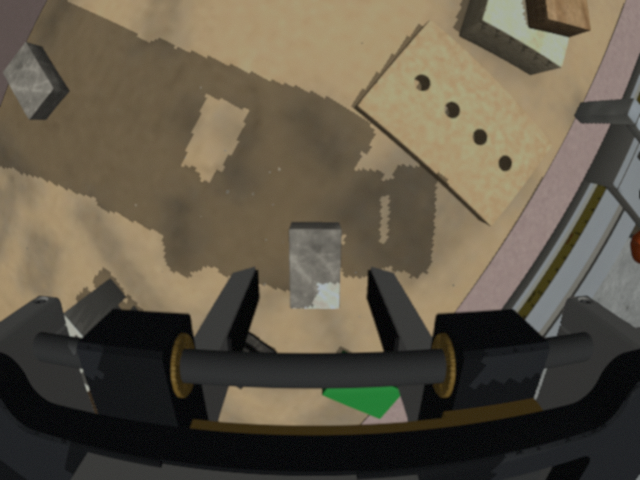

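```bash
python3 -m jog '0 0 -20 0 0 0 0.4;0 0 -30 0 0 0 0.4;0 0 -36 0 0 0 0.4;0 0 -38 0 0 0 0.4;0 0 -38 0 0 0 0.4;0 0 -38 0 0 0 1;0 0 -38 0 0 0 1;0 0 -38 0 0 0 1;0 0 -38 0 0 0 1;0 0 -38 0 0 0 1' 40;python3 -m jog '0 0 0 0 0 0 1;0 0 0 0 0 0 1;0 0 0 0 0 0 1;0 0 0 0 0 0 1'
```

```text
time_s: 20.45
ee_pos: [0.6703, 0.1552, 0.0091]
eef_rot: [-1.569, 0.002, -1.02]
force: [0.1, -0.4, 2.2]
grip_width: 0.0294
time_s: 20.78
ee_pos: [0.6703, 0.1552, 0.0091]
eef_rot: [-1.569, 0.002, -1.02]
force: [-0.1, 0.7, -0.4]
grip_width: 0.0295
```

```bash
python3 -m jog '0 0 15 0 0 0 1;0 0 40 0 0 0 1;0 0 80 0 0 0 1;0 0 120 0 0 0 1;0 0 155 0 0 0 1;0 0 163 0 0 0 1;0 0 163 0 0 0 1;0 0 163 0 0 0 1'
python3 - <<'E'
from h import *
c=camera("wrist"); cv2.imwrite("pics/w10.png",c["img"][150:400,150:480,::-1]); o=get_obs();print(o["ee_pos"],o["force"],o["moment"],o["grip_width"])
E
```

```text
time_s: 21.45
ee_pos: [0.6698, 0.1551, 0.1712]
eef_rot: [-1.57, 0.003, -1.02]
force: [-0.1, 0.2, -3.4]
grip_width: 0.03
[0.66947535 0.15502474 0.16994528] [-0.45518851  0.17391326 -3.46670678] [-0.03150037 -0.12322721  0.01464364] 0.029268262824254637
```

View pics/w10.png

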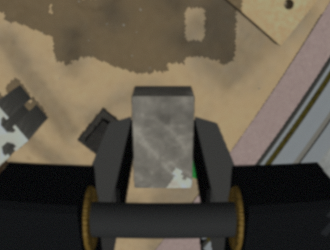

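```bash
python3 -m jog '-244.3 -484.9 2 0 0 -36.9 1;-244.3 -484.9 2 0 0 -36.9 1;-244.3 -484.9 2 0 0 -36.9 1;-244.3 -484.9 2 0 0 -36.9 1;-244.3 -484.9 2 0 0 -36.9 1;-244.3 -484.9 2 0 0 -36.9 1;-244.3 -484.9 2 0 0 -36.9 1;-244.3 -484.9 2 0 0 -36.9 1;-244.3 -484.9 2 0 0 -36.9 1;-244.3 -484.9 2 0 0 -36.9 1'
```

```text
time_s: 22.33
ee_pos: [0.4803, -0.2178, 0.1699]
eef_rot: [-1.575, 0.005, -1.664]
force: [1.3, -0.8, -1.9]
grip_width: 0.0295
```

```bash
python3 -m jog '-55 -112 0 0 0 0 1;-55 -112 0 0 0 0 1;-55 -112 0 0 0 0 1;-55 -112 0 0 0 0 1;-55 -112 0 0 0 0 1;-55 -112 0 0 0 0 1;-55 -112 0 0 0 0 1'
```

```text
time_s: 22.92
ee_pos: [0.4255, -0.3286, 0.169]
eef_rot: [-1.576, 0.006, -1.663]
force: [0.4, -0.0, -2.3]
grip_width: 0.0297
```

```bash
python3 -m jog '0 -1.2 -40 0 0 0 1;0 -1.2 -80 0 0 0 1;0 -1.2 -115 0 0 0 1;0 -1.2 -133 0 0 0 1;0 -1.2 -140 0 0 0 1;0 -1.2 -140 0 0 0 1;0 -1.2 -140 0 0 0 1;0 -1.2 -140 0 0 0 1'; python3 - <<'E'
from h import *
c=camera("wrist"); cv2.imwrite("pics/w11.png",c["img"][100:450,100:540,::-1]); o=get_obs();print(o["ee_pos"],o["eef_rot"],o["force"],o["moment"],o["grip_width"])
E
```

```text
time_s: 23.58
ee_pos: [0.4265, -0.3301, 0.0307]
eef_rot: [-1.574, 0.005, -1.663]
force: [0.7, -0.3, -2.5]
grip_width: 0.0296
[ 0.42637614 -0.33019261  0.0306599 ] [-1.5741736   0.00470719 -1.66282391] [ 0.24486756  0.83238263 -2.83588865] [ 0.01235834 -0.0788444   0.00550345] 0.029532854672945592
```

View pics/w11.png

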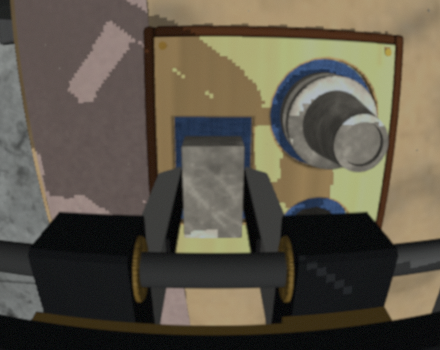

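Block over its nest. Lower to z≈17.1.

```bash
python3 -m jog '-1 0.4 -6 0 0 0 1;-1 0.4 -9 0 0 0 1;-1 0.4 -11 0 0 0 1;-1 0.4 -12 0 0 0 1;-1 0.4 -13 0 0 0 1;-1 0.4 -13.2 0 0 0 1;-1 0.4 -13.2 0 0 0 1'; python3 -m jog '0 0 -0.5 0 0 0 1;0 0 -0.5 0 0 0 1;0 0 -0.5 0 0 0 1'
```

```text
time_s: 24.22
ee_pos: [0.4254, -0.3298, 0.0174]
eef_rot: [-1.574, 0.005, -1.663]
force: [0.3, -0.4, -3.2]
grip_width: 0.0294
time_s: 24.47
ee_pos: [0.4254, -0.3299, 0.0171]
eef_rot: [-1.574, 0.005, -1.663]
force: [-1.2, 1.1, 0.5]
grip_width: 0.0296
```

```bash
python3 -m jog '0 0 -0.7 0 0 0 1;0 0 -0.7 0 0 0 1;0 0 -0.7 0 0 0 1'; python3 -m jog '0 0 0.2 0 0 0 0.52;0 0 0.2 0 0 0 0.52;0 0 0.2 0 0 0 0.52;0 0 0.2 0 0 0 0.52;0 0 0.2 0 0 0 0.52;0 0 0.2 0 0 0 0.52'; python3 -m jog '0 0 20 0 0 0 0.52;0 0 50 0 0 0 0.52;0 0 90 0 0 0 0.2;0 0 130 0 0 0 0.2;0 0 155 0 0 0 0.2;0 0 155 0 0 0 0.2;0 0 155 0 0 0 0.2'; python3 - <<'E'
from h import *
c,P,ok=rep("wrist"); cv2.imwrite("pics/w12.png",c["img"][:,:,::-1]); o=get_obs();print(o["ee_pos"],o["eef_rot"],o["force"],o["grip_width"])
E
```

```text
time_s: 24.72
ee_pos: [0.4255, -0.3299, 0.0171]
eef_rot: [-1.574, 0.004, -1.663]
force: [-4.1, 3.0, 8.9]
grip_width: 0.0296
time_s: 25.22
ee_pos: [0.4255, -0.3299, 0.0172]
eef_rot: [-1.574, 0.004, -1.663]
force: [-0.6, 0.4, -0.5]
grip_width: 0.0452
time_s: 25.8
ee_pos: [0.4258, -0.3302, 0.1732]
eef_rot: [-1.572, 0.003, -1.663]
force: [-0.3, 1.1, -1.3]
grip_width: 0.0737
spindle_tray 0.78 px [273, 130, 429, 300] n 18895 ztop 14.9 rect c [ 461.5 -332.5] sz [162.5 147. ] ang 84.5 rgb [117 113  84]
stop_tray 0.32 px [360, 243, 399, 284] n 837 ztop 26.1 rect c [ 482.3 -374.8] sz [33.6 30.7] ang 34.2 rgb [87 85 80]
tool_holder 0.74 px [353, 160, 413, 219] n 2512 ztop 69.8 rect c [ 489.5 -302.2] sz [25.2 25.7] ang 89.0 rgb [113 113 108]
tool_holder 0.28 px [293, 190, 330, 255] n 1941 ztop 28.7 rect c [ 424.4 -330.6] sz [50.7 29.6] ang 84.2 rgb [124 123 115]
collet_nut 0.8 px [360, 243, 398, 284] n 813 ztop 26.1 rect c [ 470.9 -360.3] sz [33.6 68. ] ang 37.6 rgb [87 85 80]
setting_block_1 0.61 px [294, 192, 328, 252] n 1921 ztop 28.7 rect c [ 424.4 -330.6] sz [50.7 29.6] ang 84.2 rgb [124 123 116]
[ 0.42526919 -0.32973582  0.17131803] [-1.57519193  0.00539774 -1.6628109 ] [ 0.47964733  1.05736387 -0.98970071] 0.07531236712055235
```

View pics/w12.png

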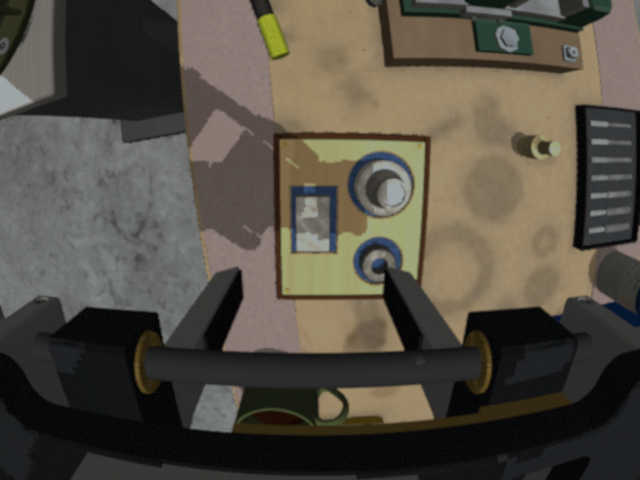

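```bash
python3 -m jog '140.7 366.4 8 0 0 -13.7 0.15;140.7 366.4 8 0 0 -13.7 0.15;140.7 366.4 8 0 0 -13.7 0.15;140.7 366.4 8 0 0 -13.7 0.15;140.7 366.4 8 0 0 -13.7 0.15;140.7 366.4 8 0 0 -13.7 0.15;140.7 366.4 8 0 0 -13.7 0.15;140.7 366.4 8 0 0 -13.7 0.15;140.7 366.4 8 0 0 -13.7 0.15;140.7 366.4 8 0 0 -13.7 0.15'; python3 -m jog '0 0 0 0 0 0 0.15;0 0 0 0 0 0 0.15'; python3 - <<'E'
from h import *
c,P,ok=rep("wrist"); cv2.imwrite("pics/w13.png",c["img"][:,:,::-1]); o=get_obs();print(o["ee_pos"],o["eef_rot"],o["force"],o["grip_width"])
E
```

```text
time_s: 26.98
ee_pos: [0.5666, 0.0403, 0.1789]
eef_rot: [-1.576, 0.006, -1.9]
force: [1.1, -0.2, 0.0]
grip_width: 0.0797
time_s: 27.15
ee_pos: [0.5665, 0.0416, 0.1781]
eef_rot: [-1.577, 0.005, -1.897]
force: [0.3, -0.1, -0.6]
grip_width: 0.0799
stop_tray 0.81 px [109, 0, 187, 38] n 1531 ztop 14.9 rect c [467.7 298.8] sz [38.8 84.2] ang 61.0 rgb [93 86 62]
setting_block_1 0.88 px [56, 71, 105, 120] n 1518 ztop 20.4 rect c [372.4 250.9] sz [51.6 31.4] ang 5.7 rgb [41 98 49]
setting_block_1 0.64 px [123, 134, 175, 165] n 1589 ztop 20.6 rect c [435.  163.2] sz [30.4 50.8] ang 69.5 rgb [147 150 144]
profile_piece 0.56 px [290, 200, 343, 265] n 3221 ztop 62.5 rect c [566.5  36.4] sz [44.9 44.7] ang 70.5 rgb [99 98 92]
[0.56645772 0.03939529 0.17903188] [-1.57555484  0.00569128 -1.90130122] [-0.31108513 -0.43059159  0.71617046] 0.07962036546730877
```

View pics/w13.png

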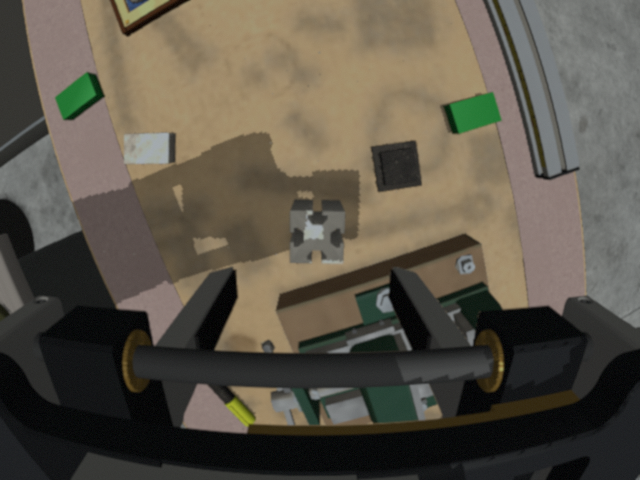

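```bash
python3 - <<'E'
from h import *
for cam in ("top","scene","wrist"):
    c=camera(cam);P,ok=cloud(c,cam=="wrist");q=P[ok]*1000
    for x in range(590,670,20):
        k=(abs(q[:,0]-x)<10)&(q[:,2]>15)&(q[:,2]<90)&(q[:,1]<25)&(q[:,1]>-80)
        if k.sum(): print(cam,x,k.sum(),"maxy",np.percentile(q[k,1],97).round(1),"z near edge",np.percentile(q[k][q[k,1]>np.percentile(q[k,1],80),2],[10,50,90]).round())
E
```

```text
top 590 103 maxy -40.8 z near edge [50. 54. 57.]
top 610 86 maxy -40.0 z near edge [58. 62. 64.]
top 630 146 maxy -41.3 z near edge [50. 53. 55.]
top 650 161 maxy -41.1 z near edge [40. 42. 44.]
scene 590 296 maxy -15.9 z near edge [19. 33. 60.]
scene 610 205 maxy -22.6 z near edge [18. 28. 40.]
scene 630 186 maxy -22.2 z near edge [20. 34. 42.]
scene 650 210 maxy -22.2 z near edge [19. 29. 42.]
wrist 590 1753 maxy 22.1 z near edge [20. 36. 62.]
wrist 610 1058 maxy -22.3 z near edge [17. 30. 42.]
wrist 630 236 maxy -21.9 z near edge [17. 27. 41.]
wrist 650 1000 maxy -22.3 z near edge [18. 30. 41.]
```

```bash
python3 -m jog '-0.2 -3.5 -40 0 0 -0.3 0.15;-0.2 -3.5 -80 0 0 -0.3 0.15;-0.2 -3.5 -115 0 0 -0.3 0.15;-0.2 -3.5 -135 0 0 -0.3 0.15;-0.2 -3.5 -145 0 0 -0.3 0.15;-0.2 -3.5 -149 0 0 -0.3 0.15;-0.2 -3.5 -149 0 0 -0.3 0.15;-0.2 -3.5 -149 0 0 -0.3 0.15'
```

```text
time_s: 28.32
ee_pos: [0.5672, 0.0364, 0.0315]
eef_rot: [-1.574, 0.006, -1.906]
force: [-0.4, -0.5, -0.2]
grip_width: 0.0797
```

```bash
python3 -m jog '0 0 0 0 0 0 1;0 0 0 0 0 0 1;0 0 0 0 0 0 1;0 0 0 0 0 0 1;0 0 0 0 0 0 1;0 0 0 0 0 0 1;0 0 0 0 0 0 1;0 0 0 0 0 0 1;0 0 0 0 0 0 1' 25;  python3 - <<'E'
from h import *
c=camera("wrist"); cv2.imwrite("pics/w14.png",c["img"][100:450,100:540,::-1]); o=get_obs();print(o["ee_pos"],o["eef_rot"],o["force"],o["moment"],o["grip_width"])
E
```

```text
time_s: 29.07
ee_pos: [0.5672, 0.0364, 0.0316]
eef_rot: [-1.573, 0.006, -1.906]
force: [-1.7, 0.0, 3.4]
grip_width: 0.0447
[0.56723104 0.03637681 0.03159805] [-1.57345829  0.00645298 -1.90582866] [-0.57117922  0.42182719  2.69243321] [-0.10563116  0.15076128 -0.01072432] 0.044454678941216366
```

View pics/w14.png

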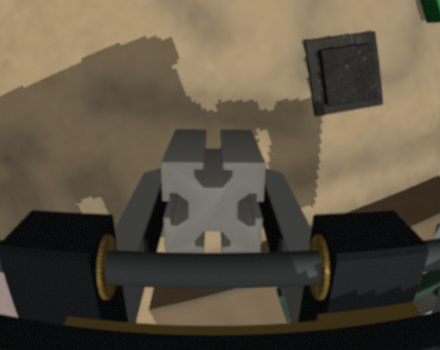

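```bash
python3 -m jog '0 0 15 0 0 0 1;0 0 40 0 0 0 1;0 0 80 0 0 0 1;0 0 120 0 0 0 1;0 0 145 0 0 0 1;0 0 145 0 0 0 1;0 0 145 0 0 0 1'; python3 -m jog '-35.9 375.4 0 0 0 24.7 1;-35.9 375.4 0 0 0 24.7 1;-35.9 375.4 0 0 0 24.7 1;-35.9 375.4 0 0 0 24.7 1;-35.9 375.4 0 0 0 24.7 1;-35.9 375.4 0 0 0 24.7 1;-35.9 375.4 0 0 0 24.7 1;-35.9 375.4 0 0 0 24.7 1;-35.9 375.4 0 0 0 24.7 1;-35.9 375.4 0 0 0 24.7 1'; python3 -m jog '0 0 0 0 0 0 1;0 0 0 0 0 0 1';  python3 - <<'E'
from h import *
c,P,ok=rep("wrist"); cv2.imwrite("pics/w15.png",c["img"][:,:,::-1]); o=get_obs();print(o["ee_pos"],o["eef_rot"],o["force"],o["moment"],o["grip_width"])
E
```

```text
time_s: 29.7
ee_pos: [0.5674, 0.0364, 0.1772]
eef_rot: [-1.572, 0.007, -1.906]
force: [0.4, 0.1, -2.0]
grip_width: 0.0444
time_s: 30.53
ee_pos: [0.5287, 0.4174, 0.1736]
eef_rot: [-1.576, 0.006, -1.47]
force: [0.1, 0.7, -2.2]
grip_width: 0.0448
time_s: 30.7
ee_pos: [0.5276, 0.4175, 0.1706]
eef_rot: [-1.58, 0.004, -1.468]
force: [0.4, 0.0, -2.0]
grip_width: 0.0448
stop_tray 0.91 px [210, 175, 371, 335] n 11708 ztop 14.9 rect c [508.7 377.1] sz [146.8 161. ] ang 5.3 rgb [93 89 81]
setting_block_1 0.46 px [236, 413, 241, 423] n 42 ztop 18.5 rect c [481.9 287.2] sz [241.9   3.8] ang 80.1 rgb [96 89 76]
profile_piece 0.73 px [261, 229, 363, 354] n 11341 ztop 201.3 rect c [526.5 420.5] sz [45.3 50.8] ang 5.7 rgb [107 106  99]
[0.52911429 0.41666294 0.1739006 ] [-1.57534159  0.00631155 -1.47073461] [-0.83003502 -0.05842274 -0.80766457] [-0.01440733 -0.08545912 -0.02826809] 0.0447317071478636
```

View pics/w15.png

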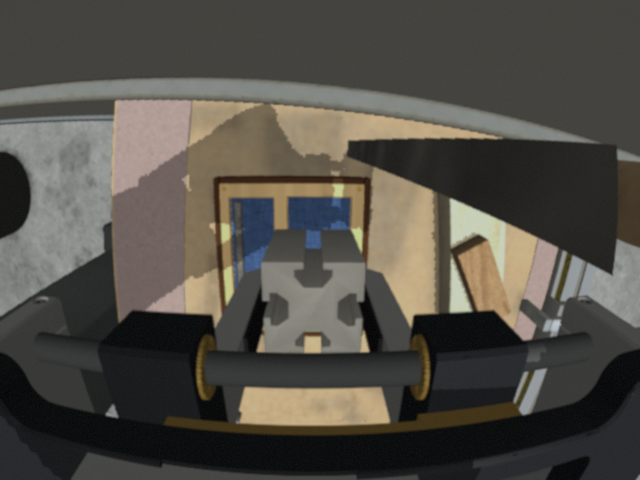

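```bash
python3 - <<'E'
from h import *
c=camera("wrist");P,ok=cloud(c,True)
for (u,v) in [(360,150),(420,160),(500,170),(580,170),(600,250),(610,210)]:
    print(u,v,P[v,u].round(3),ok[v,u])
E
```

```text
360 150 [0.54  0.488 0.209] True
420 160 [0.541 0.488 0.286] True
500 170 [0.522 0.488 0.353] False
580 170 [0.522 0.488 0.353] False
600 250 [0.522 0.488 0.353] False
610 210 [0.632 0.482 0.247] True
```

```bash
python3 - <<'E'
from h import *
c=camera("wrist");R=cv2.Rodrigues(np.array(c["rvec"],float))[0];print(-R.T@np.array(c["tvec"]).ravel(), R[2]); print(get_obs()["ee_pos"],get_obs()["force"])
P,ok=cloud(c,True);q=P[ok];k=(q[:,1]>.45)&(q[:,2]>.12)&(abs(q[:,0]-.53)<.12);print(k.sum(),q[k].min(0),q[k].max(0))
k=k&(abs(q[:,0]-.53)<.05);print(k.sum(),q[k].min(0),q[k].max(0))
E
```

```text
[0.52159267 0.48832004 0.35335599] [ 0.02069782 -0.24308699 -0.96978364]
[0.52897655 0.4169677  0.17384948] [-0.17677957 -0.84480792 -1.11019727]
55423 [0.41001709 0.45000159 0.12002152] [0.64999872 0.54225208 0.3125417 ]
25524 [0.480002   0.45000354 0.12002152] [0.57999625 0.54167952 0.3031767 ]
```

```bash
python3 - <<'E'
from h import *
for n in("scene","top"):
    c=camera(n);P,ok=cloud(c); cv2.imwrite(f"pics/{n}16.png",c["img"][:,:,::-1])
    q=P[ok]*1000
    k=(q[:,1]>455)&(q[:,1]<620)&(q[:,0]>400)&(q[:,0]<700)&(q[:,2]>30)&(q[:,2]<600)
    q=q[k]
    print(n)
    for z in range(30,600,60):
        print(z,[ (int(np.percentile(q[s,1],2)),int(s.sum())) if (s:=(q[:,2]>=z)&(q[:,2]<z+60)&(q[:,0]>=x)&(q[:,0]<x+50)).sum()>3 else None for x in range(400,700,50)])
E
```

```text
scene
30 [(517, 429), (517, 375), (517, 330), (517, 303), (517, 266), (517, 240)]
90 [(539, 87), (539, 72), (539, 68), (539, 56), (539, 52), (539, 46)]
150 [(539, 96), (539, 85), (539, 74), (539, 65), (539, 56), (539, 49)]
210 [(539, 111), (539, 98), (539, 84), (539, 75), (539, 50), (539, 27)]
270 [(539, 127), (539, 76), (539, 36), (539, 8), None, None]
330 [(539, 5), None, None, None, None, None]
390 [None, None, None, None, None, None]
450 [None, None, None, None, None, None]
510 [None, None, None, None, None, None]
570 [None, None, None, None, None, None]
top
30 [None, None, None, None, (455, 24), (455, 222)]
90 [None, None, None, None, None, None]
150 [None, None, None, None, None, None]
210 [(538, 17), None, None, None, (472, 36), (472, 143)]
270 [(538, 653), (538, 77), None, None, (473, 153), (474, 311)]
330 [(538, 69), (538, 250), (539, 27), (538, 33), (482, 309), (482, 156)]
390 [None, None, (481, 69), (475, 773), (475, 1316), (476, 654)]
450 [None, (455, 4), (455, 162), (482, 147), (474, 203), (473, 217)]
510 [None, None, None, None, None, None]
570 [None, None, None, None, None, None]
```

View pics/scene16.png

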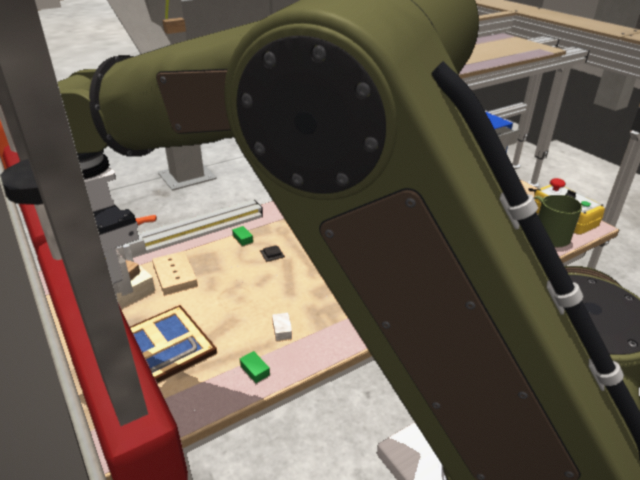

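View pics/top16.png

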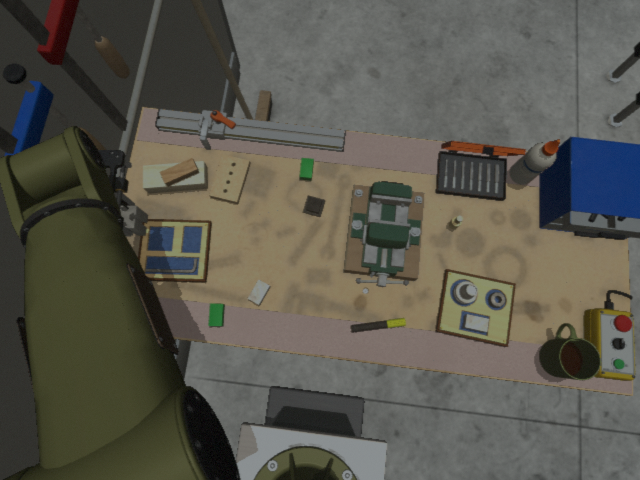

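```bash
python3 - <<'E'
from h import *
c=camera("wrist");P,ok=cloud(c,True);q=P[ok]*1000
k=(q[:,1]>440)&(q[:,1]<530)&(q[:,2]>60);q=q[k]
for z in range(60,420,30):
    print(z,[ (int(np.percentile(q[s,1],5)),int(np.percentile(q[s,1],95)),int(s.sum())) if (s:=(q[:,2]>=z)&(q[:,2]<z+30)&(q[:,0]>=x)&(q[:,0]<x+30)).sum()>3 else None for x in range(400,760,30)])
cc=c["img"]; m=(P[...,1]>.455)&(P[...,1]<.53)&(P[...,2]>.06)&ok
o=cc[:,:,::-1].copy(); o[m]=(0,0,255); cv2.imwrite("pics/w16.png",o)
# initial images: where is the hacksaw
E
```

```text
60 [(522, 529, 195), (523, 529, 224), (522, 529, 231), (522, 529, 291), (522, 529, 284), (522, 529, 298), (522, 529, 304), (522, 529, 300), (522, 529, 270), (522, 529, 204), (527, 529, 23), None]
90 [None, None, None, None, None, None, None, None, None, None, None, None]
120 [None, None, None, None, (440, 489, 89), None, None, None, None, None, None, None]
150 [None, None, None, None, (440, 490, 618), None, None, None, None, None, None, None]
180 [None, None, None, None, (440, 491, 903), None, None, None, None, None, None, None]
210 [None, None, None, None, (484, 492, 385), None, None, (501, 503, 15), (502, 503, 14), None, None, None]
240 [None, None, None, None, (484, 492, 859), None, None, (475, 501, 2141), (472, 504, 128), None, None, None]
270 [None, (440, 443, 1587), (440, 446, 2522), (440, 447, 6729), (441, 491, 8542), (440, 454, 8461), (442, 458, 5181), None, None, None, None, None]
300 [None, (440, 444, 27), (440, 444, 658), (440, 440, 38), (440, 485, 5692), (440, 445, 6206), (441, 457, 3673), None, None, None, None, None]
330 [None, None, None, None, None, None, None, None, None, None, None, None]
360 [None, None, None, None, None, None, None, None, None, None, None, None]
390 [None, None, None, None, None, None, None, None, None, None, None, None]
```

View pics/w16.png

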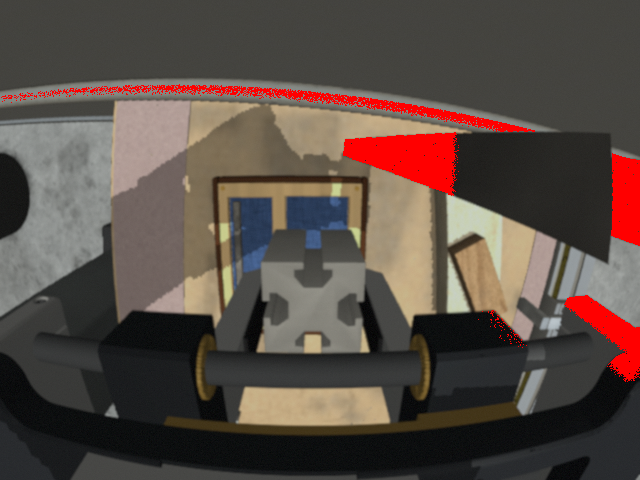

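```bash
python3 - <<'E'
from h import *
c=camera("wrist");P,ok=cloud(c,True)
m=ok.copy(); m[:130]=0;m[200:]=0;m[:,:340]=0;m[:,600:]=0
m&=(P[...,1]>.47)&(P[...,1]<.51)&(P[...,2]>.1)
q=P[m]*1000
for z in range(120,330,15):
    s=(q[:,2]>=z)&(q[:,2]<z+15)
    if s.sum()>3: print(z,s.sum(),"x",np.percentile(q[s,0],[1,50,99]).round(),"y",np.percentile(q[s,1],[1,50,99]).round())
k=~ok; print("no range px",k.sum()); cv2.imwrite("pics/w17.png",(k*255).astype(np.uint8))
c=camera("scene");cv2.imwrite("pics/s17.png",cv2.resize(c["img"][60:380,0:300,::-1],None,fx=2,fy=1.8))
E
```

```text
135 16 x [538. 538. 538.] y [484. 489. 493.]
150 60 x [538. 538. 538.] y [484. 489. 493.]
165 63 x [538. 539. 539.] y [484. 489. 493.]
180 98 x [539. 539. 539.] y [484. 488. 493.]
195 117 x [539. 539. 539.] y [484. 489. 493.]
210 170 x [539. 539. 540.] y [484. 489. 493.]
225 207 x [540. 540. 540.] y [484. 489. 493.]
240 338 x [540. 540. 541.] y [484. 489. 493.]
255 532 x [540. 541. 541.] y [484. 489. 493.]
270 868 x [540. 541. 542.] y [484. 488. 493.]
285 1632 x [541. 541. 542.] y [484. 489. 493.]
300 341 x [541. 542. 542.] y [484. 487. 493.]
no range px 20637
```

View pics/s17.png

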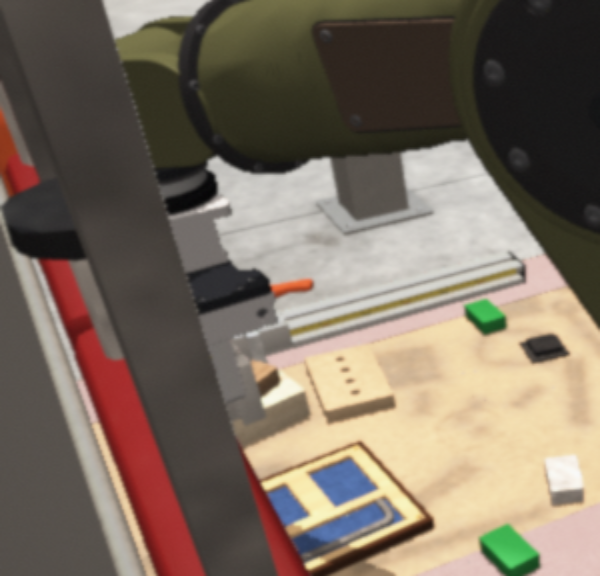

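```bash
python3 - <<'E'
from h import *
for n in("scene","top"):
    c=camera(n);R=cv2.Rodrigues(np.array(c["rvec"],float))[0];t=np.array(c["tvec"]).ravel();print(n,"cam",-R.T@t)
    for p in([.538,.488,.135],[.542,.488,.3],[.545,.488,.5]):
        a=R@p+t;print(p,a[0]/a[2]*c["fx"]+c["cx"],a[1]/a[2]*c["fy"]+c["cy"],a[2])
    P,ok=cloud(c)
    for u,v in([(60,200),(100,330),(125,400),(150,420)] if n=="scene" else [(100,210),(95,205),(60,130),(30,100),(110,160),(128,195)]): print(u,v,P[v,u].round(3),ok[v,u],c["img"][v,u])
E
```

```text
scene cam [-0.21706316  0.49619044  0.7025062 ]
[0.538, 0.488, 0.135] 68.0839257071053 305.2415781637582 0.852847053971373
[0.542, 0.488, 0.3] 36.8171049817642 215.79963738968874 0.7606480269337801
[0.545, 0.488, 0.5] -12.833686744404986 73.71381793742856 0.6476121319250773
60 200 [-0.094  0.489  0.64 ] True [73 67 63]
100 330 [-0.093  0.489  0.598] True [67 61 57]
125 400 [-0.093  0.488  0.567] True [72 66 62]
150 420 [-0.095  0.483  0.555] True [168  51  50]
top cam [0.32663649 0.00981875 1.05163602]
[0.538, 0.488, 0.135] 104.69143539817836 216.77108124360933 0.9504779490784107
[0.542, 0.488, 0.3] 61.60413324202938 187.85545093754058 0.7907632601869619
[0.545, 0.488, 0.5] -21.935527243015713 133.35381910339055 0.5967486621509122
100 210 [0.463 0.309 0.494] True [43 44 27]
95 205 [0.468 0.315 0.497] True [21 19 18]
60 130 [0.663 0.541 0.267] True [50 50 46]
30 100 [0.633 0.484 0.435] True [ 24  53 108]
110 160 [0.599 0.41  0.312] True [34 34 35]
128 195 [0.63  0.515 0.   ] True [134 120  94]
```

```bash
python3 -m jog '0 -4.8 0 0 0 3 1;0 -4.8 0 0 0 3 1;0 -4.8 0 0 0 3 1;0 -4.8 -15 0 0 3 1;0 -4.8 -30 0 0 3 1;0 -4.8 -30 0 0 3 1'; python3 -m jog '0 0 -20 0 0 0 1;0 0 -40 0 0 0 1;0 0 -60 0 0 0 1;0 0 -75 0 0 0 1;0 0 -85 0 0 0 1;0 0 -85 0 0 0 1;0 0 -85 0 0 0 1'; python3 - <<'E'
from h import *
c=camera("wrist"); cv2.imwrite("pics/w18.png",c["img"][:,:,::-1]); o=get_obs();print(o["ee_pos"],o["eef_rot"],o["force"],o["moment"],o["grip_width"])
E
```

```text
time_s: 32.0
ee_pos: [0.5278, 0.4121, 0.1406]
eef_rot: [-1.58, 0.004, -1.419]
force: [1.0, -0.5, -0.9]
grip_width: 0.0453
time_s: 32.58
ee_pos: [0.528, 0.4123, 0.0562]
eef_rot: [-1.579, 0.004, -1.419]
force: [-0.6, 0.0, -0.7]
grip_width: 0.045
[0.52823561 0.41248018 0.05688323] [-1.57822636  0.00492733 -1.41890099] [ 0.00976561 -0.10367674 -1.30900901] [ 0.03321233 -0.14375575 -0.00950687] 0.044564947411468554
```

View pics/w18.png

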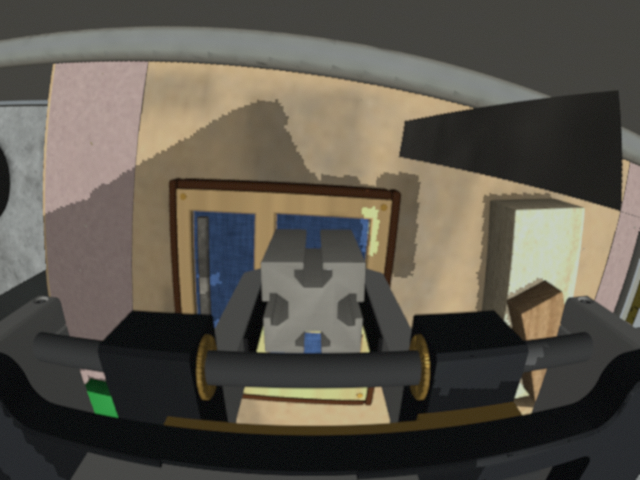

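```bash
python3 -m jog '1 0 -6 0 0 0 1;1 0 -11 0 0 0 1;1 0 -14 0 0 0 1;1 0 -15.5 0 0 0 1;1 0 -16.2 0 0 0 1;1 0 -16.2 0 0 0 1;1 0 -16.2 0 0 0 1'
```

```text
time_s: 33.22
ee_pos: [0.5293, 0.4125, 0.0408]
eef_rot: [-1.578, 0.005, -1.419]
force: [-0.0, -0.3, -1.1]
grip_width: 0.045
```

```bash
python3 -m jog '0 0 -0.5 0 0 0 1;0 0 -1 0 0 0 1;0 0 -1 0 0 0 1;0 0 -1 0 0 0 1';python3 -m jog '0 0 -0.5 0 0 0 1;0 0 -0.5 0 0 0 1;0 0 -0.5 0 0 0 1'
```

```text
time_s: 33.55
ee_pos: [0.5293, 0.4126, 0.0399]
eef_rot: [-1.578, 0.005, -1.419]
force: [-0.4, 0.2, -0.6]
grip_width: 0.0452
time_s: 33.8
ee_pos: [0.5294, 0.4126, 0.0397]
eef_rot: [-1.578, 0.005, -1.419]
force: [-0.9, -1.4, 3.5]
grip_width: 0.0451
```

```bash
python3 -m jog '0 0 -0.7 0 0 0 1;0 0 -0.7 0 0 0 1;0 0 -0.7 0 0 0 1'; python3 -m jog '0 0 0.2 0 0 0 0.3;0 0 0.2 0 0 0 0.3;0 0 0.2 0 0 0 0.3;0 0 0.2 0 0 0 0.3;0 0 0.2 0 0 0 0.3;0 0 0.2 0 0 0 0.3'; python3 -m jog '0 0 15 0 0 0 0.3;0 0 35 0 0 0 0.3;0 0 60 0 0 0 0.3;0 0 90 0 0 0 0.3;0 0 120 0 0 0 0.2;0 0 135 0 0 0 0.2;0 0 135 0 0 0 0.2'; python3 - <<'E'
from h import *
c,P,ok=rep("wrist"); cv2.imwrite("pics/w19.png",c["img"][:,:,::-1]); o=get_obs();print(o["ee_pos"],o["eef_rot"],o["force"],o["grip_width"])
E
```

```text
time_s: 34.05
ee_pos: [0.5294, 0.4127, 0.0397]
eef_rot: [-1.577, 0.005, -1.419]
force: [-3.4, -1.5, 6.6]
grip_width: 0.0451
time_s: 34.55
ee_pos: [0.5294, 0.4127, 0.0398]
eef_rot: [-1.577, 0.005, -1.419]
force: [-1.6, 0.3, -0.0]
grip_width: 0.0657
time_s: 35.13
ee_pos: [0.5305, 0.4135, 0.1792]
eef_rot: [-1.572, 0.008, -1.419]
force: [0.7, -0.3, 0.5]
grip_width: 0.0752
stop_tray 0.74 px [210, 169, 368, 331] n 18541 ztop 14.8 rect c [508.7 376.3] sz [146.6 162.9] ang 5.3 rgb [102 101  90]
setting_block_1 0.68 px [192, 392, 227, 423] n 859 ztop 20.5 rect c [473.3 269.6] sz [259.   38.5] ang 73.1 rgb [137 137 129]
setting_block_1 0.45 px [160, 321, 177, 342] n 208 ztop 20.7 rect c [434.6 346. ] sz [208.4  12.7] ang 58.7 rgb [37 84 45]
profile_piece 0.82 px [285, 196, 338, 259] n 3167 ztop 70.5 rect c [528.8 413.1] sz [43.3 45.4] ang 8.2 rgb [112 112 105]
[0.52915529 0.41247371 0.17343021] [-1.57915587  0.00450966 -1.41892573] [-0.36681409  0.05371149  0.4494089 ] 0.0752795106202861
```

View pics/w19.png

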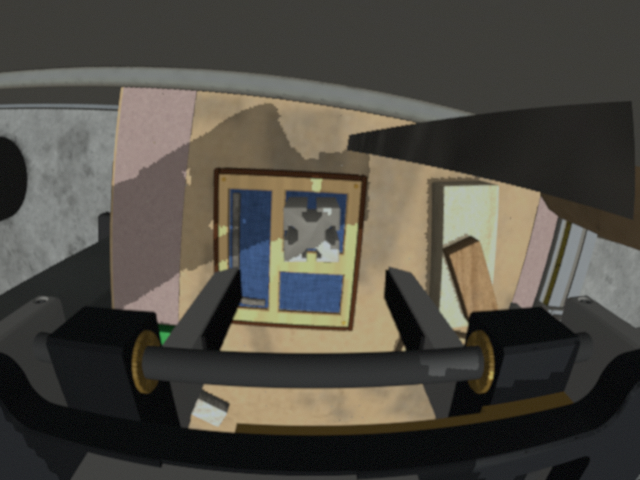

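```bash
python3 -m jog '-10 -40 0 0 0 2 0.3;-94.9 -249 0 0 0 60.1 0.4;-94.9 -249 0 0 0 60.1 0.4;-94.9 -249 0 0 0 60.1 0.4;-94.9 -249 0 0 0 60.1 0.4;-94.9 -249 0 0 0 60.1 0.4;-94.9 -249 0 0 0 60.1 0.4;-94.9 -249 0 0 0 60.1 0.4;-94.9 -249 0 0 0 60.1 0.4;-94.9 -249 0 0 0 60.1 0.4'; python3 -m jog '0 0 0 0 0 0 0.4;0 0 -30 0 0 0 0.4;0 0 -60 0 0 0 0.4;0 0 -90 0 0 0 0.4;0 0 -110 0 0 0 0.4;0 0 -115 0 0 0 0.4;0 0 -115 0 0 0 0.4'; python3 - <<'E'
from h import *
c,P,ok=rep("wrist"); cv2.imwrite("pics/w20.png",c["img"][:,:,::-1]); o=get_obs();print(o["ee_pos"],o["eef_rot"],o["force"],o["grip_width"])
E
```

```text
time_s: 36.32
ee_pos: [0.4341, 0.1631, 0.1733]
eef_rot: [-1.579, 0.005, -0.365]
force: [-0.1, 0.3, 0.5]
grip_width: 0.0563
time_s: 36.9
ee_pos: [0.4335, 0.1631, 0.0572]
eef_rot: [-1.581, 0.007, -0.367]
force: [0.5, -0.1, -0.1]
grip_width: 0.0564
stop_tray 0.56 px [490, 127, 639, 339] n 18733 ztop 14.8 rect c [500.6 331.5] sz [222.5 153.4] ang 87.8 rgb [97 99 89]
setting_block_1 0.77 px [370, 71, 453, 167] n 4480 ztop 20.6 rect c [372.4 251. ] sz [50.4 30.9] ang 6.5 rgb [33 96 44]
setting_block_1 0.57 px [290, 219, 338, 302] n 3921 ztop 20.6 rect c [434.2 163.5] sz [30.  50.9] ang 68.2 rgb [126 123 114]
profile_piece 0.59 px [607, 219, 637, 296] n 1802 ztop 40.7 rect c [530.3 393.5] sz [14.7 46.8] ang 89.8 rgb [54 54 51]
[0.43457163 0.16327809 0.0591397 ] [-1.57833951  0.00337284 -0.36482955] [-0.94391738 -0.62661113 -0.70309535] 0.05651514235886707
```

View pics/w20.png

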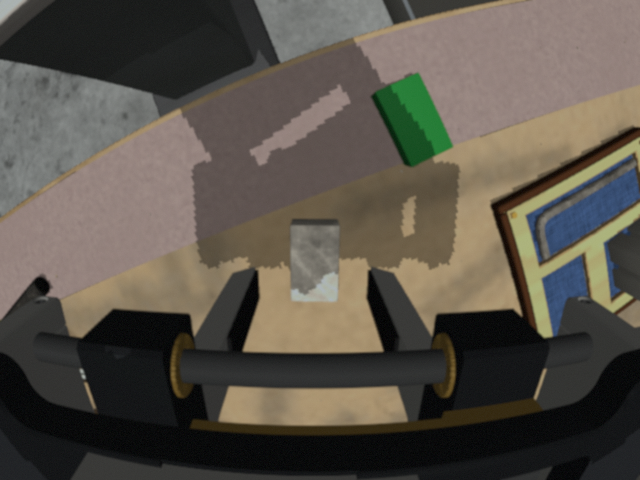

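```bash
python3 -m jog '0 0 -15 0.35 -0.38 0 0.4;0 0 -30 0.35 -0.38 0 0.4;0 0 -40 0.35 -0.38 0 0.4;0 0 -45 0.35 -0.38 0 0.4;0 0 -47 0.35 -0.38 0 0.4;0 0 -47 0.35 -0.38 0 0.4;0 0 -47 0.35 -0.38 0 0.4'
```

```text
time_s: 37.83
ee_pos: [0.4349, 0.1634, 0.0126]
eef_rot: [-1.57, -0.001, -0.365]
force: [0.7, -0.4, 0.0]
grip_width: 0.0566
```

```bash
python3 -m jog '-0.5 0 -3.5 0 0 0 0.4;-0.5 0 -3.5 0 0 0 0.4;-0.5 0 -3.5 0 0 0 1;-0.5 0 -3.5 0 0 0 1;-0.5 0 -3.5 0 0 0 1;-0.5 0 -3.5 0 0 0 1;-0.5 0 -3.5 0 0 0 1;-0.5 0 -3.5 0 0 0 1' 40; python3 -m jog '0 0 0 0 0 0 1;0 0 0 0 0 0 1;0 0 0 0 0 0 1;0 0 0 0 0 0 1'
```

```text
time_s: 38.5
ee_pos: [0.4344, 0.1634, 0.0092]
eef_rot: [-1.57, -0.001, -0.365]
force: [-0.1, -0.2, 1.0]
grip_width: 0.0295
time_s: 38.83
ee_pos: [0.4344, 0.1634, 0.0092]
eef_rot: [-1.57, -0.001, -0.365]
force: [0.3, -0.2, 0.5]
grip_width: 0.0297
```

```bash
python3 -m jog '0 0 15 0 0 0 1;0 0 40 0 0 0 1;0 0 80 0 0 0 1;0 0 120 0 0 0 1;0 0 150 0 0 0 1;0 0 155 0 0 0 1;0 0 155 0 0 0 1'; python3 -m jog '104.2 175.4 0 0 0 26.3 1;104.2 175.4 0 0 0 26.3 1;104.2 175.4 0 0 0 26.3 1;104.2 175.4 0 0 0 26.3 1;104.2 175.4 0 0 0 26.3 1;104.2 175.4 0 0 0 26.3 1;104.2 175.4 0 0 0 26.3 1;104.2 175.4 0 0 0 26.3 1';  python3 - <<'E'
from h import *
c,P,ok=rep("wrist"); cv2.imwrite("pics/w21.png",c["img"][:,:,::-1]); o=get_obs();print(o["ee_pos"],o["eef_rot"],o["force"],o["grip_width"])
E
```

```text
time_s: 39.42
ee_pos: [0.4349, 0.1635, 0.1653]
eef_rot: [-1.568, -0.003, -0.365]
force: [-0.2, 0.1, -4.5]
grip_width: 0.0297
time_s: 40.08
ee_pos: [0.5382, 0.3383, 0.1624]
eef_rot: [-1.57, 0.0, 0.094]
force: [-0.5, 0.7, -3.2]
grip_width: 0.029
stop_tray 0.8 px [266, 112, 444, 271] n 21162 ztop 14.8 rect c [508.1 376.3] sz [145.6 162.3] ang 5.5 rgb [85 82 71]
setting_block_1 0.97 px [213, 7, 250, 65] n 2031 ztop 20.6 rect c [372.6 251.3] sz [50.8 30.7] ang 7.1 rgb [34 93 44]
setting_block_1 0.75 px [280, 239, 346, 336] n 6107 ztop 173.7 rect c [538.2 338.8] sz [50.7 30.3] ang 5.0 rgb [113 111 102]
setting_block_1 0.74 px [85, 369, 118, 392] n 477 ztop 20.6 rect c [755.4  95.6] sz [31.9 30.2] ang 0.8 rgb [ 36 101  47]
profile_piece 0.69 px [368, 196, 435, 262] n 3947 ztop 70.4 rect c [528.2 412.6] sz [45.4 45. ] ang 8.9 rgb [100 100  95]
profile_piece 0.67 px [267, 113, 445, 270] n 21042 ztop 14.8 rect c [508.1 376.2] sz [145.5 162.3] ang 5.4 rgb [85 82 71]
[0.53910887 0.33850317 0.16562366] [-1.56794915 -0.00399587  0.0936564 ] [ 0.51176558 -0.68651769 -3.13854715] 0.02966140216542318
```

View pics/w21.png

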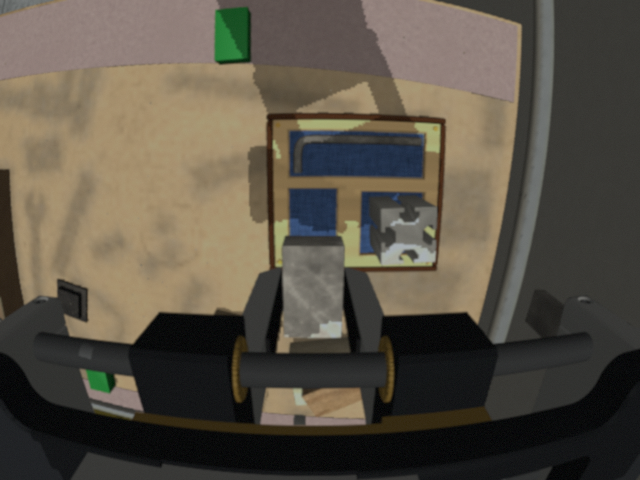

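```bash
python3 -m jog '0 0.3 -40 0 0 0 1;0 0.3 -80 0 0 0 1;0 0.3 -115 0 0 0 1;0 0.3 -130 0 0 0 1;0 0.3 -136 0 0 0 1;0 0.3 -136 0 0 0 1;0 0.3 -136 0 0 0 1;0 0.3 -136 0 0 0 1'; python3 - <<'E'
from h import *
c=camera("wrist"); cv2.imwrite("pics/w22.png",c["img"][100:450,100:540,::-1]); o=get_obs();print(o["ee_pos"],o["eef_rot"],o["force"],o["moment"],o["grip_width"])
E
```

```text
time_s: 41.1
ee_pos: [0.54, 0.3393, 0.0316]
eef_rot: [-1.567, -0.007, 0.094]
force: [0.5, -0.6, -2.8]
grip_width: 0.0296
[0.53995122 0.33921274 0.03155563] [-1.56679734 -0.0066834   0.093586  ] [ 0.66217416 -0.41473339 -3.06744711] [ 0.06325232 -0.15763875 -0.01395413] 0.029564173571027988
```

View pics/w22.png

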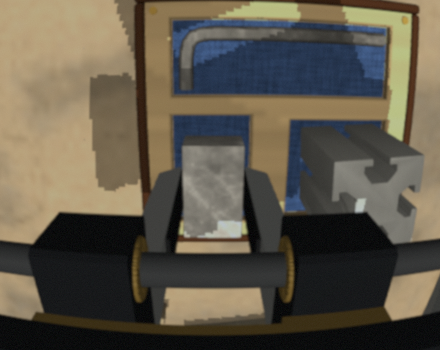

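```bash
python3 -m jog '-0.8 -0.3 -6 0 0.33 0 1;-0.8 -0.3 -10 0 0.33 0 1;-0.8 -0.3 -12 0 0.33 0 1;-0.8 -0.3 -13 0 0.33 0 1;-0.8 -0.3 -14 0 0.33 0 1;-0.8 -0.3 -14 0 0.33 0 1;-0.8 -0.3 -14 0 0.33 0 1'; python3 -m jog '0 0 -0.5 0 0 0 1;0 0 -0.5 0 0 0 1;0 0 -0.5 0 0 0 1'
```

```text
time_s: 41.73
ee_pos: [0.5392, 0.339, 0.0176]
eef_rot: [-1.566, -0.001, 0.094]
force: [-0.6, 0.8, -2.5]
grip_width: 0.0296
time_s: 41.98
ee_pos: [0.5393, 0.3391, 0.0173]
eef_rot: [-1.566, -0.001, 0.094]
force: [-0.3, 0.5, -1.0]
grip_width: 0.0296
```

```bash
python3 -m jog '0 0 -0.6 0 0 0 1;0 0 -0.6 0 0 0 1;0 0 -0.6 0 0 0 1'; python3 -m jog '0 0 -0.3 0 0 0 1;0 0 -0.3 0 0 0 1'; python3 -m jog '0 0 0.2 0 0 0 0.54;0 0 0.2 0 0 0 0.54;0 0 0.2 0 0 0 0.54;0 0 0.2 0 0 0 0.54;0 0 0.2 0 0 0 0.54;0 0 0.2 0 0 0 0.54'; python3 -m jog '0 0 15 0 0 0 0.54;0 0 45 0 0 0 0.54;0 0 85 0 0 0 0.54;0 0 125 0 0 0 0.4;0 0 150 0 0 0 0.2;0 0 150 0 0 0 0.2;0 0 150 0 0 0 0.2'; python3 - <<'E'
from h import *
c,P,ok=rep("wrist"); cv2.imwrite("pics/w23.png",c["img"][:,:,::-1]); o=get_obs();print(o["ee_pos"],o["eef_rot"],o["force"],o["grip_width"])
E
```

```text
time_s: 42.23
ee_pos: [0.5394, 0.3391, 0.0172]
eef_rot: [-1.566, -0.002, 0.094]
force: [-2.9, -1.4, 5.5]
grip_width: 0.0296
time_s: 42.4
ee_pos: [0.5394, 0.3391, 0.0172]
eef_rot: [-1.566, -0.002, 0.094]
force: [-3.6, -1.6, 4.7]
grip_width: 0.03
time_s: 42.9
ee_pos: [0.5394, 0.3391, 0.0173]
eef_rot: [-1.566, -0.002, 0.094]
force: [-0.4, 0.0, -0.4]
grip_width: 0.0431
time_s: 43.48
ee_pos: [0.5398, 0.3393, 0.1686]
eef_rot: [-1.565, -0.004, 0.094]
force: [-0.4, 0.5, -0.7]
grip_width: 0.0662
stop_tray 0.57 px [263, 110, 441, 268] n 20678 ztop 14.9 rect c [508.3 376.3] sz [145.9 161.9] ang 5.5 rgb [88 83 69]
setting_block_1 0.98 px [294, 197, 327, 250] n 1948 ztop 28.7 rect c [539.4 339.9] sz [50.4 29.6] ang 4.9 rgb [126 126 118]
setting_block_1 0.85 px [213, 5, 251, 62] n 1878 ztop 20.7 rect c [373.1 251.4] sz [50.1 30.5] ang 6.2 rgb [31 90 42]
profile_piece 0.66 px [366, 190, 431, 259] n 3940 ztop 70.4 rect c [528.3 412.4] sz [45.8 45.6] ang 8.3 rgb [92 92 87]
[0.53917809 0.33899626 0.16634077] [-1.56651548e+00 -3.83370893e-04  9.36509146e-02] [-1.23932848  0.43046832  0.09057175] 0.07501692719251102
```

View pics/w23.png

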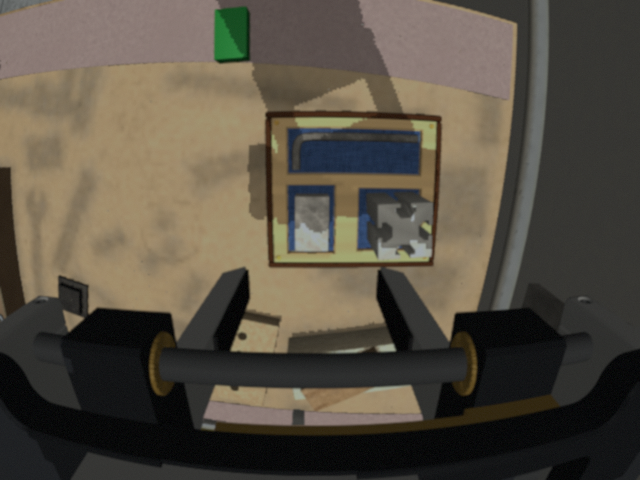

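```bash
python3 -m jog '-90 -250 20 0 0 0 0.2;-90 -250 20 0 0 0 0.2;-90 -250 20 0 0 0 0.2;-90 -250 20 0 0 0 0.2;-90 -250 20 0 0 0 0.2;-90 -250 20 0 0 0 0.2;-90 -250 20 0 0 0 0.2;-90 -250 20 0 0 0 0.2;-90 -250 20 0 0 0 0.2;-90 -250 20 0 0 0 0.2'; python3 - <<'E'
from h import *
c,P,ok=rep("top"); cv2.imwrite("pics/t24.png",cv2.resize(c["img"][140:390,120:520,::-1],None,fx=2,fy=2,interpolation=cv2.INTER_CUBIC))
E
```

```text
time_s: 44.67
ee_pos: [0.4494, 0.0895, 0.1862]
eef_rot: [-1.566, -0.0, 0.094]
force: [-0.0, -0.3, 0.8]
grip_width: 0.0749
spindle_tray 0.66 px [437, 266, 514, 345] n 3545 ztop 16.2 rect c [ 460.9 -331.7] sz [163.2 146.1] ang 84.8 rgb [117 116  88]
stop_tray 0.88 px [137, 216, 211, 284] n 3474 ztop 15.5 rect c [508.1 375.9] sz [147.  163.4] ang 5.2 rgb [97 97 82]
tool_holder 0.57 px [450, 282, 477, 303] n 438 ztop 69.5 rect c [ 489.4 -301.6] sz [25.6 23.9] ang 50.2 rgb [107 108 102]
collet_nut 0.71 px [490, 292, 503, 308] n 192 ztop 27.5 rect c [ 482.9 -375.5] sz [32.  32.8] ang 7.9 rgb [86 84 79]
setting_block_1 0.81 px [185, 225, 201, 247] n 370 ztop 29.2 rect c [538.8 339.3] sz [50.2 32.5] ang 6.3 rgb [122 124 119]
setting_block_1 0.76 px [463, 311, 486, 335] n 355 ztop 30.0 rect c [ 424.2 -330.4] sz [51.2 30. ] ang 84.6 rgb [127 130 125]
setting_block_1 0.67 px [296, 154, 313, 179] n 288 ztop 21.3 rect c [746.7  94.4] sz [51.9 30.1] ang 0.6 rgb [ 53 106  56]
setting_block_1 0.64 px [490, 291, 504, 307] n 203 ztop 27.3 rect c [ 482.9 -375.5] sz [32.  32.8] ang 7.9 rgb [86 86 82]
setting_block_1 0.42 px [206, 302, 214, 328] n 168 ztop 21.4 rect c [372.  257.2] sz [49.2 17.3] ang 5.7 rgb [ 45 109  54]
profile_piece 0.87 px [142, 221, 170, 252] n 653 ztop 70.2 rect c [527.6 411.6] sz [44.7 46.5] ang 8.9 rgb [96 97 92]
```

View pics/t24.png

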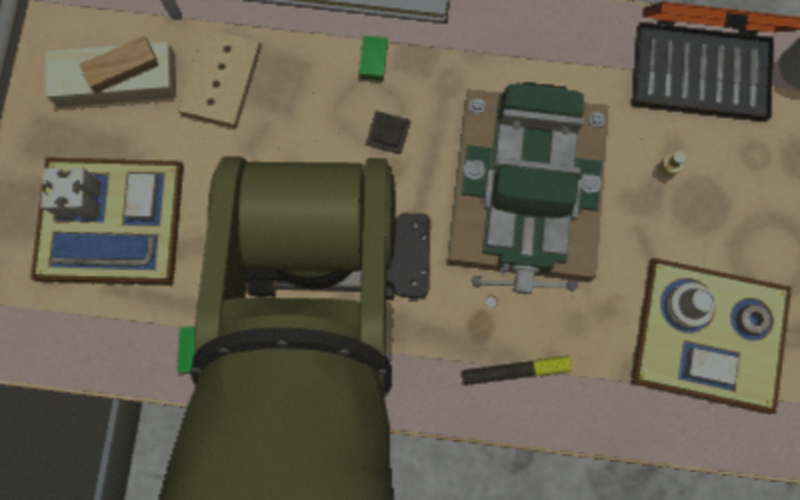

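All five parts sit in their nests, and the two green blocks, the end cap and the coupling are where they were.

```bash
python3 -c "
from station import *
o=get_obs();print(o['time_s'],o['force']);print(hand_in())"
```

```text
45.0167 [ 0.5741463   0.01763435 -0.96410906]
the job is handed in; nothing more can be done
None
```

Both kits are made up and the job was handed in at about 45 s of the 118 s allowed.

- **Spindle tray:** the tool holder, the collet nut and one steel setting block are in their nests.
- **Stop tray:** the aluminium profile and the other steel setting block are in theirs, beside the fixed hex key.

Each part was lowered until the wrist force showed contact with the felt, with no more than about 12 N of pressure, and only then released.

- **Seating:** in the last wrist-camera views each part's top stood about 8 mm higher than on the bench, which matches the felt height. The measured tops were holder 69.8 mm, nut 26.1 mm, blocks 28.7 mm and profile 70.4 mm.
- **Top camera:** it agreed to about 1.5 mm and showed the tops of the nut and one block up to that much higher. I take that as its calibration error.
- **Profile position:** it sits about 3 mm and 3° off its nest's centre, well within the nest. I left it there on purpose, to keep the wrist camera away from a blade-like bar hanging beside the wall.
- **Other parts:** the rest were within about 2 mm of their nest centres.
- **Bench:** the green look-alike blocks, the end cap and the air coupling were not touched. No check failed.

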